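Unstack the sample things onto their mats

ROBOT

A 6-joint arm with a two-finger parallel gripper is mounted at the origin on a cart in front of the work surface, level with it; the furniture and walls round the work are solid. World frame = base frame: x ahead of the robot, y to its left, z up, the work surface at z = 0. Lengths are in mm, angles in rad, forces in N, time in s.
With the tool pointing down it reaches from about 350 to 850 mm from the base axis. Payload 8.1 kg.
Tool frame: the origin (TCP) lies on the centre line of the jaws, within the pads' length; the fingertips stand 17 mm ahead of it and the grasp point (between the pads) lies 2 mm behind it; y points along the fingers, z is the direction in which the jaws open and shut, and the axes are right-handed (so a half turn about y gives the same grasp; the last joint's range is limited). The gripper opens to 93 mm and grips with 3 to 60 N. Pads are 15 mm wide; open, the fingers measure 128 mm over their backs; the gripper's body (75 mm by 188 mm) begins 65 mm behind the grasp point.
Start: joints at [1.137, 0.13, 1.488, -0, 1.523, -0.085], TCP at [205.041, 563.883, 235.635] pointing down, gripper open.
Joint ranges: [-2.96, 2.96], [-0.89, 2.26], [0.02, 2.5], [-1.34, 4.48], [0, 2.73], [-2.66, 2.66]. Speed limits (rad/s): [2.39, 2.39, 2.79, 3.14, 3.14, 3.14].

INTERFACE

Orientations are given as a unit quaternion [w, x, y, z].
In Python, from station import arm gives the robot as it stands.
- The arm moves only by the shell command python3 -m crank 'ROWS' [FORCE]. ROWS is text: rows parted by semicolons, each of 5 numbers parted by spaces: the shift along the tool's x, y, z in cm, then the turn about the tool's y in degrees, then the finger opening in cm, from 0 to 9.3. A call has exactly 10 rows; each row is the pose to reach, as a shift and turn from the pose measured when the call began, along the tool's axes at that moment; what a row does not reach only later rows make up. A row lasts 1/10 s, in which the tool goes at most 50 mm and 8.59 degrees, less where a joint would pass 70% of its speed; a pose out of reach is approached as far as the arm can. A call with a gripper value outside its range is refused whole. The fingers move at their own pace and stop on an object; FORCE is the grip in N (left out, the last holds). Time passes only in rows, so rows that repeat a pose let the fingers close, or fill a call up. It gives the time, the measured TCP pose, the force and the opening at its end, in the units of the state.
- arm.read_state(): the state, without advancing time (a new reading comes with each control period).
- arm.camera(name): name is "scene" or "side" or "wrist"; returns (picture, depth): 400x640x3 uint8, red, green, blue; 400x640 float32, mm along the optical axis (not along the pixel's ray), 0 where there is no reading.
- arm.calibration(name): a dict with "camera_matrix" (3x3 intrinsics, pixels), "pose" (4x4, takes a point from camera to world coordinates). Camera axes: x right, y up, looking along -z (the intrinsics and any distortion apply to the point x, -y, -z); pixel columns grow to the right and rows downward; lengths in mm; the calibration is good to about 2 mm. The wrist camera is an equidistant fisheye: a pixel r from the principal point sees the ray r / f radians off the axis. A picture is of the moment at which its call begins: read the wrist's pose just before it. calibration takes no time and is no camera call; for the wrist camera it gives the pose at the moment of the call.
- arm.sign_off(): hands the job in, once; it reports no verdict.
The state is a dict: "t": time; "joint_positions": joint angles; "qvel": joint speeds; "effort": joint torques, N m; "tool_pos": TCP position; "tool_rot": TCP orientation; "ft_force": force on the tool from outside, world axes, zero at the start; "ft_torque": the same for the moment, N m; "width": finger opening in mm.
Only numpy, scipy, OpenCV 4.12 (cv2) and the standard library are available. Lean on these libraries where they do the work, as an engineer would, in place of code of your own. Each camera call takes 0.05 s, during which the arm holds its last target.

TASK

Take the two stacks on the bench apart and stand each thing upright and centred on its own place: the clear box on the blue mat, the flat gel box of chips on the yellow mat, the carton on the black mat, the white tub with the black cap on the red coaster and the amber vial on the green coaster. Set the two boxes and the carton square to their mats (any quarter turn will do), and never let anything tip over on the way.

Things in the scene. Friction and masses are not known exactly. Their poses are not given: they have to be found in the camera images.
- clear_box_mid (a point): clear, empty lidded plastic box, bottom of one stack: walls 62 x 62 mm, hinge and front lip bring it to 68 mm along its x; 56 mm high, lid shut and fixed. The point is its centre, 28 mm above its underside; z up, y across the two plain side walls (62 mm apart, the pair to grip)
- gel_box_mid (a point): flat clear box with a dark pad carrying gold chips, lying on the clear box under the tub: 50 mm across its plain side walls (its y, the pair to grip), 56 mm along its x with hinge and front lip, 18 mm high, lid shut and fixed. The point is its centre, 9 mm above its underside; z up
- tub_mid (a point): round white screw tub with a wide black cap, standing on the gel box: cap 33 mm across and 14 mm high, body 31 mm across, 36 mm high in all. The point is its centre, 18 mm above its underside; z up
- carton_mid (a point): closed plain pale carton, bottom of the other stack: 55 mm along its x (the pair of faces to grip), 62 mm along its y, 75 mm high; grip its upper half, so that the palm clears its top. The point is its centre, 37.5 mm above its underside; z up
- vial_mid (a point): amber vial with a black screw cap, standing on the carton: body 28 mm across and 52 mm high, 63 mm high in all, cap 24 mm across. The point is its centre, 31.5 mm above its underside; z up
- blue_mat_top (a point): blue square rubber mat, 90 x 90 mm, place of the clear box, lying fixed on the bench, 3 mm thick, with the box's 68 x 64 mm footprint (68 along its x) outlined on it in pale grey; the point is the centre of its top face, z up
- yellow_mat_top (a point): yellow square rubber mat, 80 x 80 mm, place of the gel box, lying fixed on the bench, 3 mm thick, with the box's 56 x 52 mm footprint (56 along its x) outlined on it in pale grey; the point is the centre of its top face, z up
- black_mat_top (a point): black rubber mat, 84 mm along its x, 90 mm along its y, place of the carton, lying fixed on the bench, 3 mm thick, with the carton's 56 x 63 mm footprint (56 along its x) outlined on it in pale grey; the point is the centre of its top face, z up
- red_coaster_top (a point): red round rubber coaster, 72 mm across, place of the tub, lying fixed on the bench, 3 mm thick, with the tub's round footprint, 38 mm across, outlined on it in pale grey; the point is the centre of its top face, z up
- green_coaster_top (a point): green round rubber coaster, 72 mm across, place of the vial, lying fixed on the bench, 3 mm thick, with the vial's round footprint, 33 mm across, outlined on it in pale grey; the point is the centre of its top face, z up
Not all that is in view belongs to the job. Of the things that look like the part that bears blue_mat_top, the larger one is meant.

How it is judged:
By the outcome, as a careful person would: the job done as asked, in the order asked, and still so for the second after the job is handed in, with the robot touching nothing.
It also fails if it takes over 136 s, if anything falls off the work surface, if the arm or the gripper's body presses on something with over 40 N, if the wrist force passes 120 N, or if a joint passes its speed limit or range.

## Working session

There is one attempt and no reset: what is moved stays moved. The work goes in short steps, Python scripts to look and compute and a shell command to move; the robot and the scene stay as the last step left them, time stands still between calls to the robot, and variables do not carry over. Pictures are saved under pics/ and viewed, and the job is handed in when it is done.

```bash
ls; mkdir -p pics; python3 - <<'E'
from station import arm
import cv2
s=arm.read_state();print({k:(v if not hasattr(v,'round') else v) for k,v in s.items()})
for n in ["scene","side","wrist"]:
    c=arm.calibration(n);print(n,c)
    p,d=arm.camera(n)
    import numpy as np
    np.savez(f"pics/{n}0.npz",p=p,d=d,K=c["camera_matrix"],T=c["pose"])
    cv2.imwrite(f"pics/{n}0.png",p[:,:,::-1])
E
```

```text
pics
{'t': 0.0, 'joint_positions': array([ 1.13664763e+00,  1.31192611e-01,  1.48929301e+00, -1.33468287e-05,
        1.52297787e+00, -8.54098593e-02]), 'qvel': array([ 0.00056555, -0.00075701, -0.00022279, -0.0017512 ,  0.00078345,
        0.00020804]), 'effort': array([ 6.83760081e-04, -5.59829485e+01, -4.91767824e+01,  7.68968370e-02,
        3.55202460e-02, -1.74468059e-04]), 'tool_pos': array([204.78776787, 563.39264819, 234.56109011]), 'tool_rot': array([-0.69574358,  0.6970245 , -0.12283901,  0.12250832]), 'ft_force': array([-1.1444872 ,  0.48034514,  0.43450348]), 'ft_torque': array([0.02187663, 0.01713263, 0.02262547]), 'width': 93.2245223169811}
scene {'camera_matrix': array([[379.03410665,   0.        , 313.53912276],
       [  0.        , 379.03410665, 199.79753376],
       [  0.        ,   0.        ,   1.        ]]), 'pose': array([[-5.80689430e-01,  5.83499928e-01, -5.67739042e-01,
        -2.40504172e+02],
       [-8.14099841e-01, -4.10678425e-01,  4.10590648e-01,
         8.17542288e+02],
       [ 6.42143784e-03,  7.00621913e-01,  7.13503819e-01,
         1.02417799e
[... 449 characters left out ...]
       [-1.61551704e-02,  8.80154198e-01,  4.74412898e-01,
         7.69076470e+02],
       [ 0.00000000e+00,  0.00000000e+00,  0.00000000e+00,
         1.00000000e+00]])}
wrist {'camera_matrix': array([[309.70691629,   0.        , 317.06860487],
       [  0.        , 309.70691629, 202.20050566],
       [  0.        ,   0.        ,   1.        ]]), 'pose': array([[ 3.41590325e-01, -9.05974903e-01, -2.50051043e-01,
         1.34694089e+02],
       [ 9.39848136e-01,  3.28928282e-01,  9.21502336e-02,
         5.88849161e+02],
       [-1.23693894e-03, -2.66487635e-01,  9.63837544e-01,
         3.84167769e+02],
       [ 0.00000000e+00,  0.00000000e+00,  0.00000000e+00,
         1.00000000e+00]])}
```

View pics/scene0.png

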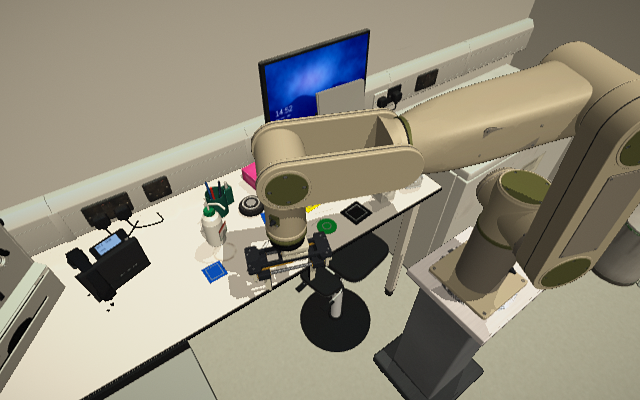

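View pics/side0.png

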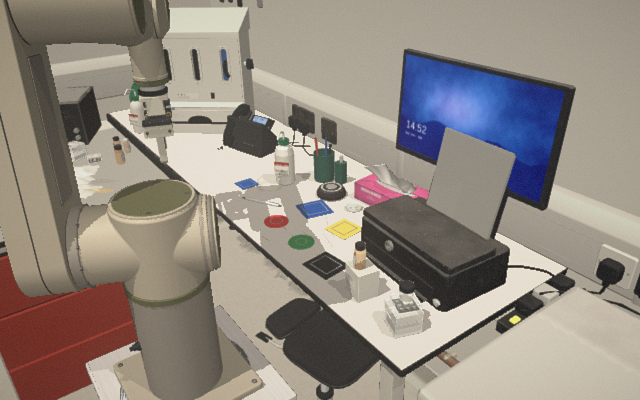

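View pics/wrist0.png

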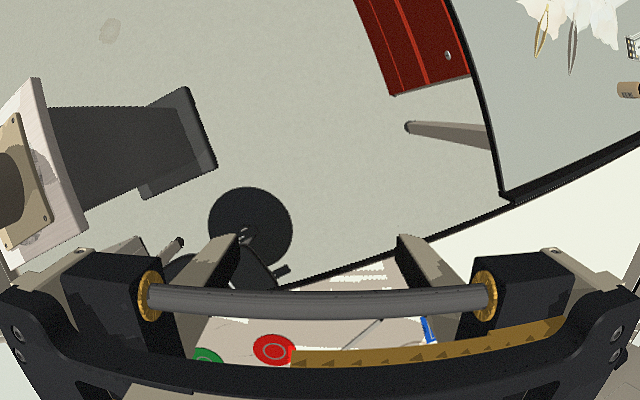

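The scene view is partly hidden by the arm. In the side view all the mats show (large blue 314,209; small decoy blue 247,183), with the carton stack at 362,275 and the clear-box stack at 405,310. I'll start with the measurements.

```bash
cat > h.py <<'E'
import numpy as np,cv2
from scipy.spatial.transform import Rotation as R
def ray(K,T,u,v):
    d=np.array([(u-K[0,2])/K[0,0],-(v-K[1,2])/K[1,1],-1.0]); return T[:3,3],T[:3,:3]@d
def onz(K,T,u,v,z):
    o,d=ray(K,T,u,v); return o+d*(z-o[2])/d[2]
def proj(K,T,P):
    c=T[:3,:3].T@(np.asarray(P,float)-T[:3,3]); return np.array([K[0,2]+K[0,0]*c[0]/-c[2],K[1,2]-K[1,1]*c[1]/-c[2]])
def fish(K,T,P):
    c=T[:3,:3].T@(np.asarray(P,float)-T[:3,3]); x,y,z=c[0],-c[1],-c[2]; r=np.hypot(x,y);th=np.arctan2(r,z)
    return np.array([K[0,2]+K[0,0]*th*x/r,K[1,2]+K[0,0]*th*y/r])
def fray(K,T,u,v):
    x=(u-K[0,2])/K[0,0];y=(v-K[1,2])/K[1,1];th=np.hypot(x,y)
    s=np.sin(th)/max(th,1e-9); d=np.array([x*s,-y*s,-np.cos(th)]);return T[:3,3],T[:3,:3]@d
def fonz(K,T,u,v,z):
    o,d=fray(K,T,u,v); return o+d*(z-o[2])/d[2]
def topdown(p,K,T,z,x0,x1,y0,y1,s,fi=False):
    # image: col = y decreasing left->right ; row = x decreasing downward (robot view)
    xs=np.arange(x1,x0,-1/s);ys=np.arange(y1,y0,-1/s)
    Y,X=np.meshgrid(ys,xs);P=np.stack([X,Y,np.full_like(X,z)],-1)
    c=(P-T[:3,3])@T[:3,:3];x=c[...,0];y=-c[...,1];w=-c[...,2]
    if fi:
        r=np.hypot(x,y);th=np.arctan2(r,w);mu=K[0,2]+K[0,0]*th*x/r;mv=K[1,2]+K[0,0]*th*y/r
    else: mu=K[0,2]+K[0,0]*x/w;mv=K[1,2]+K[1,1]*y/w
    return cv2.remap(p,mu.astype(np.float32),mv.astype(np.float32),cv2.INTER_LINEAR)
def load(n):
    f=np.load(f"pics/{n}.npz");return f["p"],f["d"],f["K"],f["T"]
def shot(n,tag):
    from station import arm
    c=arm.calibration(n);p,d=arm.camera(n)
    np.savez(f"pics/{n}{tag}.npz",p=p,d=d,K=c["camera_matrix"],T=c["pose"]);cv2.imwrite(f"pics/{n}{tag}.png",p[:,:,::-1]);return p,d,c["camera_matrix"],c["pose"]
E
python3 - <<'E'
from h import *
p,d,K,T=load("side0")
for u,v in [(314,209),(344,229),(325,264),(276,221),(301,242),(362,290),(405,325),(247,183)]:
    print(u,v,onz(K,T,u,v,3).round(0))
t=topdown(p,K,T,3,250,650,-420,380,1)
cv2.imwrite("pics/td.png",t[:,:,::-1])
cv2.imwrite("pics/sc.png",cv2.resize(p[150:350,220:460],None,fx=3.3,fy=3,interpolation=cv2.INTER_CUBIC)[:,:,::-1])
E
```

```text
314 209 [572. 389.   3.]
344 229 [573. 243.   3.]
325 264 [430. 138.   3.]
276 221 [443. 398.   3.]
301 242 [439. 260.   3.]
362 290 [438.   1.   3.]
405 325 [ 435. -147.    3.]
247 183 [496. 670.   3.]
```

View pics/td.png

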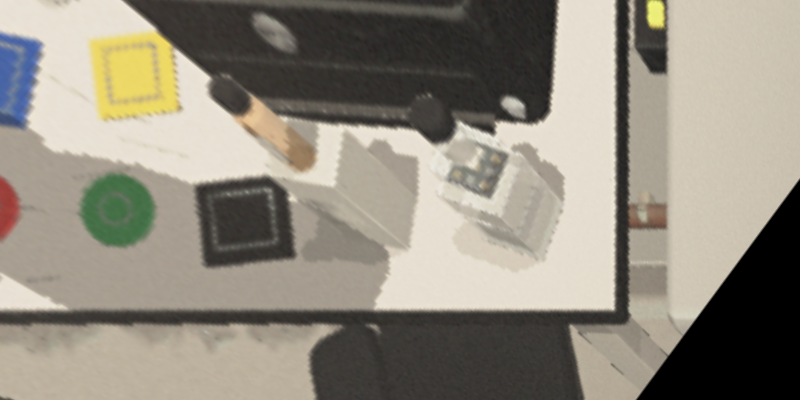

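View pics/sc.png

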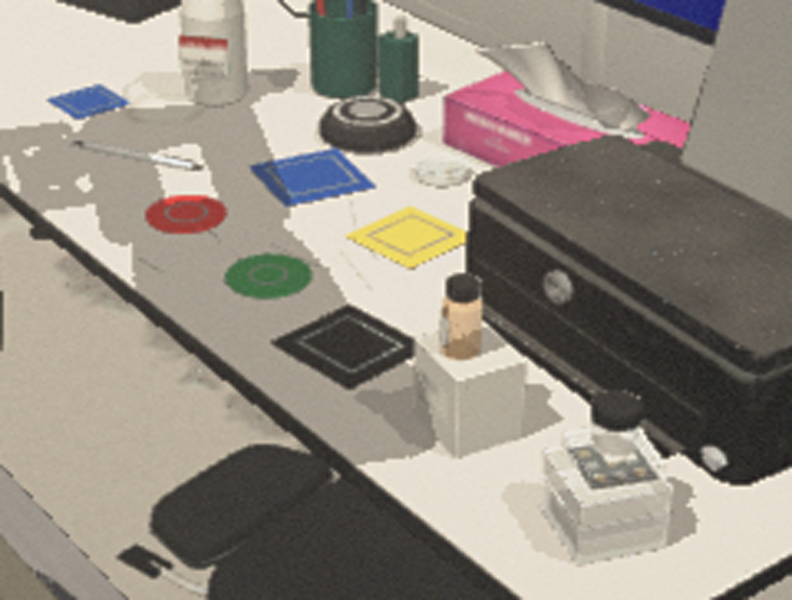

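```bash
cat > mats.py <<'E'
from h import *
def mats(tag,names=("side","scene")):
  for n in names:
    p,d,K,T=load(n+tag)
    # bench depth check
    hsv=cv2.cvtColor(p,cv2.COLOR_RGB2HSV)
    cols={"blue":((100,120,60),(125,255,255)),"yellow":((22,110,120),(34,255,255)),"green":((55,110,40),(85,255,255)),"red":((0,150,80),(6,255,255))}
    for c,(lo,hi) in cols.items():
        m=cv2.inRange(hsv,np.array(lo),np.array(hi))
        if c=="red": m|=cv2.inRange(hsv,np.array((174,150,80)),np.array((180,255,255)))
        m=cv2.morphologyEx(m,cv2.MORPH_CLOSE,np.ones((3,3)))
        cs,_=cv2.findContours(m,cv2.RETR_EXTERNAL,cv2.CHAIN_APPROX_NONE)
        for k in cs:
            if cv2.contourArea(k)<80: continue
            W=np.array([onz(K,T,u,v,3)[:2] for u,v in k[:,0,:]],np.float32)
            mm=cv2.moments(W.reshape(-1,1,2));ce=np.array([mm["m10"],mm["m01"]])/mm["m00"]
            r=cv2.minAreaRect(W); 
            if max(r[1])<150 and 200<ce[0]<800: print(n,c,"cent",ce.round(1),"rect",np.round(r[0],1),np.round(r[1],1),round(r[2],1),"px",k[:,0].mean(0).round(0))
E
python3 - <<'E'
from mats import *
mats("0")
p,d,K,T=load("side0")
# depth->world
v,u=np.mgrid[0:400,0:640];C=np.stack([(u-K[0,2])/K[0,0]*d,-(v-K[1,2])/K[1,1]*d,-d],-1);W=C@T[:3,:3].T+T[:3,3]
for (a,b) in [(340,290),(430,350),(310,228),(270,175)]: print("bench",W[b,a].round(1))
m=(d>0)&(W[...,0]>340)&(W[...,0]<540)&(W[...,1]>-260)&(W[...,1]<110)&(W[...,2]>8)
for lo,hi in [(40,70),(60,90),(70,80),(80,120),(100,116),(120,150)]:
    q=m&(W[...,2]>lo)&(W[...,2]<hi);print(lo,hi,q.sum())
# topdown height map
P=W[m];H=np.zeros((400,740,3),np.uint8)
for X in P[np.argsort(P[:,2])]:
    r=int((540-X[0])*2);c=int((110-X[1])*2)
    if 0<=r<400 and 0<=c<740: cv2.circle(H,(c,r),2,tuple(int(x) for x in cv2.applyColorMap(np.uint8([[min(255,X[2]*1.7)]]),cv2.COLORMAP_JET)[0,0]),-1)
cv2.imwrite("pics/hm.png",H)
E
```

```text
side blue cent [581.1 388.3] rect [576.4 391.2] [84.6 82.1] 77.2 px [316. 209.]
side yellow cent [574.8 246.3] rect [575.3 245.6] [79.5 77.9] 7.1 px [343. 228.]
side red cent [443.2 397.8] rect [441.5 396.1] [62.7 65. ] 52.7 px [276. 221.]
scene blue cent [494.3 673. ] rect [494.5 673. ] [60.4 61.1] 1.7 px [214. 271.]
scene green cent [441.4 267.3] rect [440.3 267.5] [67.5 65. ] 54.8 px [326. 226.]
bench [398.1  34.2   0.7]
bench [ 426.9 -227.7   -1.2]
bench [5.024e+02 3.093e+02 2.000e-01]
bench [590.9 679.2   1.7]
40 70 1899
60 90 1736
70 80 860
80 120 1390
100 116 521
120 150 170
```

View pics/hm.png

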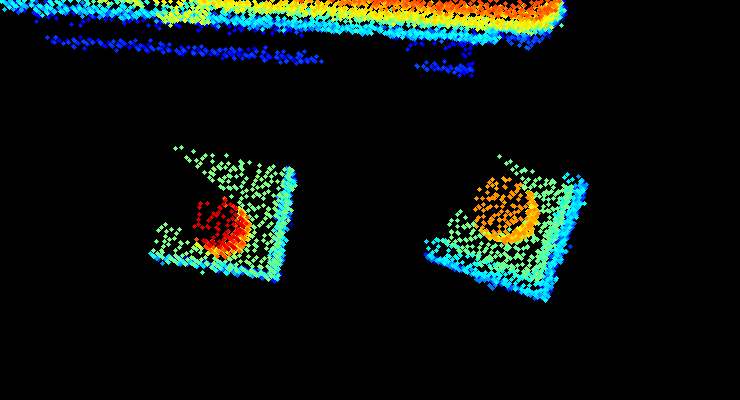

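```bash
cat > cloud.py <<'E'
from h import *
def cloud(n):
    p,d,K,T=load(n)
    v,u=np.mgrid[0:400,0:640];C=np.stack([(u-K[0,2])/K[0,0]*d,-(v-K[1,2])/K[1,1]*d,-d],-1);return C@T[:3,:3].T+T[:3,3],d>0,p
def layer(W,ok,lo,hi,x0,x1,y0,y1):
    m=ok&(W[...,0]>x0)&(W[...,0]<x1)&(W[...,1]>y0)&(W[...,1]<y1)&(W[...,2]>lo)&(W[...,2]<hi);return W[m]
E
python3 - <<'E'
from cloud import *
W,ok,p=cloud("side0")
def rep(name,P):
    xy=P[:,:2].astype(np.float32);r=cv2.minAreaRect(xy);c=cv2.minEnclosingCircle(xy)
    print(name,len(P),"z",np.median(P[:,2]).round(1),"rect",np.round(r[0],1),np.round(r[1],1),round(r[2],1),"circ",np.round(c[0],1),round(c[1],1),cv2.boxPoints(r).round(0).tolist())
rep("vial",layer(W,ok,132,145,380,480,-40,60))
rep("carton",layer(W,ok,71,80,380,480,-40,60))
rep("tub",layer(W,ok,106,116,380,480,-200,-80))
rep("gel",layer(W,ok,71,79,380,480,-200,-80))
rep("clear",layer(W,ok,50,60,380,480,-200,-80))
for lo,hi in [(10,30),(30,50),(50,60)]: rep("cl%d"%lo,layer(W,ok,lo,hi,380,480,-200,-80))
for lo,hi in [(10,30),(30,50),(50,70)]: rep("ca%d"%lo,layer(W,ok,lo,hi,380,480,-40,60))
# line fits to vertical faces
def zoom(P,f,x1,y1,s=6):
    H=np.zeros((600,700),np.uint8)
    for X in P:
        r=int((x1-X[0])*s);c=int((y1-X[1])*s)
        if 0<=r<600 and 0<=c<700:H[r,c]=255
    cv2.imwrite(f,cv2.dilate(H,np.ones((3,3))))
zoom(layer(W,ok,8,58,380,480,-200,-80),"pics/z1.png",475,-90)
zoom(layer(W,ok,60,79,380,480,-200,-80),"pics/z2.png",475,-90)
P=layer(W,ok,115,400,440,640,-260,110);print("printer", [ (h,P[P[:,2]>h][:,0].min().round(0)) for h in (116,125,140,150,) if (P[:,2]>h).any()])
E
```

```text
vial 71 z 136.9 rect [4.282e+02 2.000e-01] [23.5 23.6] 74.7 circ [427.4   1.5] 13.7 [[414.0, -8.0], [437.0, -14.0], [443.0, 8.0], [420.0, 15.0]]
carton 302 z 74.5 rect [433.  -3.] [63.2 57.3] 78.3 circ [433.8  -1.7] 40.3 [[399.0, -28.0], [455.0, -40.0], [467.0, 22.0], [411.0, 34.0]]
tub 130 z 109.1 rect [ 434.7 -142.4] [31.9 30.6] 64.9 circ [ 434.9 -142.8] 16.6 [[414.0, -150.0], [442.0, -163.0], [455.0, -134.0], [428.0, -121.0]]
gel 262 z 73.3 rect [ 430.6 -144.6] [52.4 53.7] 66.6 circ [ 431.4 -145.7] 33.5 [[396.0, -158.0], [445.0, -179.0], [466.0, -131.0], [416.0, -110.0]]
clear 270 z 55.2 rect [ 430.3 -143.3] [67.3 63.8] 69.8 circ [ 427.5 -144.2] 42.4 [[389.0, -164.0], [449.0, -186.0], [472.0, -123.0], [412.0, -101.0]]
cl10 287 z 20.1 rect [ 410.4 -152. ] [45.6 87.2] 24.8 circ [ 429.3 -143.3] 43.6 [[371.0, -122.0], [408.0, -201.0], [449.0, -182.0], [413.0, -103.0]]
cl30 292 z 40.3 rect [ 411.4 -153.1] [46.3 87.2] 27.8 circ [ 429.3 -143.7] 43.7 [[371.0, -125.0], [411.0, -203.0], [452.0, -181.0], [412.0, -104.0]]
cl50 270 z 55.2 rect [ 430.3 -143.3] [67.3 63.8] 69.8 circ [ 427.5 -144.2] 42.4 [[389.0, -164.0], [449.0, -186.0], [472.0, -123.0], [412.0, -101.0]]
ca10 234 z 20.1 rect [415.9 -12.4] [44.6 82. ] 32.3 circ [431.6  -2.4] 41.1 [[375.0, 10.0], [419.0, -59.0], [457.0, -35.0], [413.0, 34.0]]
ca30 230 z 40.1 rect [416.6 -11.7] [43.2 81.4] 32.6 circ [432.4  -1.5] 40.8 [[376.0, 11.0], [420.0, -58.0], [457.0, -34.0], [413.0, 34.0]]
ca50 249 z 59.7 rect [415.3 -11.3] [44.1 81.3] 31.0 circ [430.7  -1.9] 40.8 [[375.0, 12.0], [417.0, -57.0], [455.0, -35.0], [413.0, 35.0]]
printer [(116, np.float64(441.0)), (125, np.float64(548.0))]
```

View pics/z1.png

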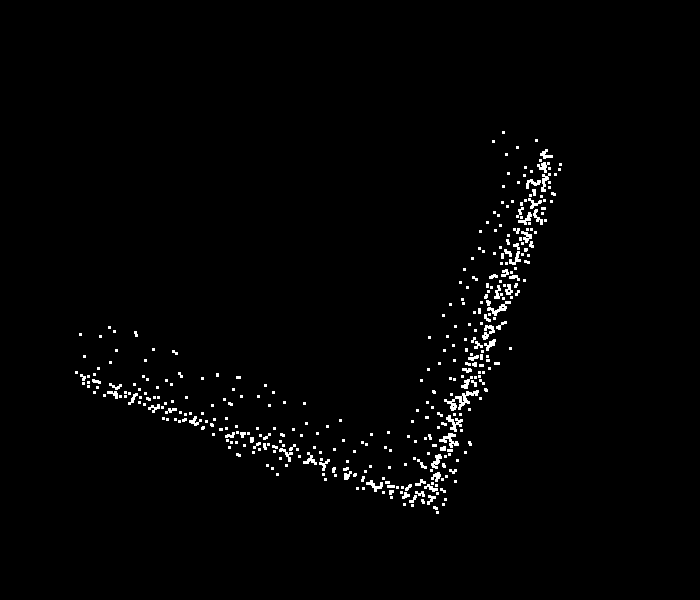

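View pics/z2.png

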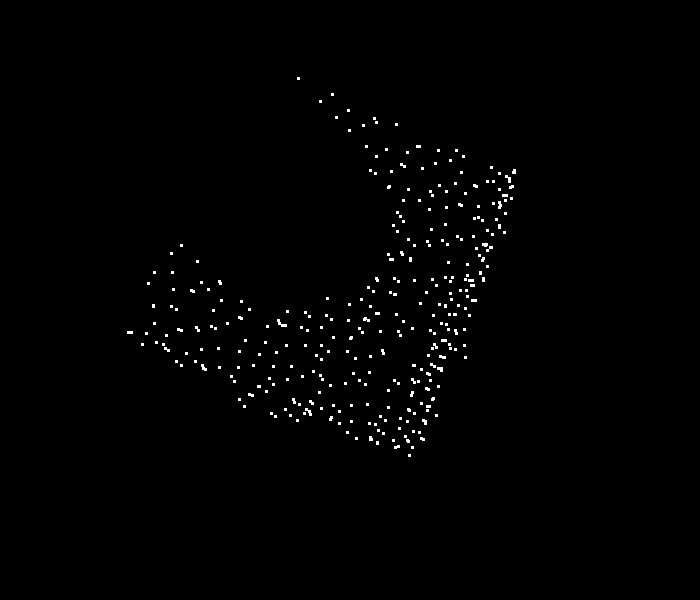

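```bash
cat >> h.py <<'E'
def Rt(q): return R.from_quat([q[1],q[2],q[3],q[0]]).as_matrix()
def plan(xyz,jaw=None,say=True):
    """shift in tool axes (cm), turn deg about tool y so that tool z lies along world angle jaw (deg); mod 180"""
    from station import arm
    s=arm.read_state();M=Rt(s["tool_rot"]);sh=M.T@(np.asarray(xyz)-s["tool_pos"])/10
    cur=np.degrees(np.arctan2(M[1,2],M[0,2]))
    out=f"shift {sh.round(2)} curjaw {cur:.1f} down {M[:,1].round(3)} tcp {s['tool_pos'].round(1)} j6 {s['joint_positions'][5]:.2f} w {s['width']:.1f} t {s['t']:.1f} F {s['ft_force'].round(1)}"
    if jaw is not None:
        dl=(jaw-cur+90)%180-90
        # rotation about tool y (down) by +a lowers world angle
        out+=f" turn {-dl*np.sign(-M[2,1]):.1f} (or half-turn other)"
    if say: print(out)
    return sh
E
python3 - <<'E'
from h import *
from station import arm
s=arm.read_state();M=Rt(s["tool_rot"]);print(M.round(3))
c=arm.calibration("wrist")["pose"];print("cam in tool",(M.T@(c[:3,3]-s["tool_pos"])).round(1)); print((M.T@c[:3,:3]).round(3))
plan([428,0,230],-12)
E
```

```text
[[ 0.94  -0.001  0.342]
 [-0.342 -0.001  0.94 ]
 [-0.    -1.    -0.001]]
cam in tool [ -74.6 -149.5   -0.3]
[[-0.    -0.964 -0.267]
 [-0.     0.267 -0.964]
 [ 1.    -0.    -0.   ]]
shift [ 40.23   0.54 -45.33] curjaw 70.0 down [-0.001 -0.001 -1.   ] tcp [204.9 563.5 234.8] j6 -0.09 w 93.0 t 0.1 F [-0.2 -0.4 -0.6] turn 82.0 (or half-turn other)
```

```bash
python3 - <<'E'
from h import *
plan([432,-70,250],-12)
E
```

```text
shift [ 42.99  -1.45 -51.77] curjaw 70.0 down [-0.001 -0.001 -1.   ] tcp [204.9 563.5 234.8] j6 -0.09 w 93.0 t 0.1 F [-0.2 -0.4 -0.6] turn 82.0 (or half-turn other)
```

```bash
python3 -m crank '1 0 -1.2 4 9.3;4 -0.5 -5 12 9.3;7 -1 -8.5 20 9.3;10 -1.5 -12 28 9.3;13 -1.5 -16 36 9.3;16 -1.5 -19.5 44 9.3;19 -1.5 -23 52 9.3;22 -1.5 -26.5 60 9.3;25 -1.5 -30 68 9.3;28 -1.5 -33.5 76 9.3' 20; python3 - <<'E'
from h import *
plan([432,-70,250],-12)
E
```

```text
t: 1.15
tool_pos: [353.6, 151.3, 250.2]
tool_rot: [-0.472, 0.472, -0.526, 0.527]
ft_force: [1.4, -0.4, 0.5]
width: 93.0
shift [21.13  0.05 10.22] curjaw -6.3 down [-0.    -0.001 -1.   ] tcp [353.6 151.3 250.2] j6 0.38 w 93.0 t 1.1 F [ 1.4 -0.4  0.5] turn 5.7 (or half-turn other)
```

```bash
python3 -m crank '3 0 1.5 2 9.3;7 0 3.5 4 9.3;11 0 5.5 5.7 9.3;15 0 7.5 5.7 9.3;18.5 0 9 5.7 9.3;20.5 0 10 5.7 9.3;21.1 0 10.2 5.7 9.3;21.1 0 10.2 5.7 9.3;21.1 0 10.2 5.7 9.3;21.1 0 10.2 5.7 9.3' 20; python3 - <<'E'
from h import *
plan([428,1,106],-12)
for n in ("wrist","scene"): shot(n,"1")
E
```

```text
t: 2.15
tool_pos: [431.7, -68.5, 250.5]
tool_rot: [-0.445, 0.446, -0.549, 0.549]
ft_force: [0.3, 0.5, -0.3]
width: 93.2
shift [-6.74 14.44 -1.8 ] curjaw -11.9 down [-0.    -0.001 -1.   ] tcp [431.7 -68.5 250.5] j6 -0.07 w 93.2 t 2.1 F [ 0.3  0.5 -0.3] turn 0.1 (or half-turn other)
```

View pics/wrist1.png

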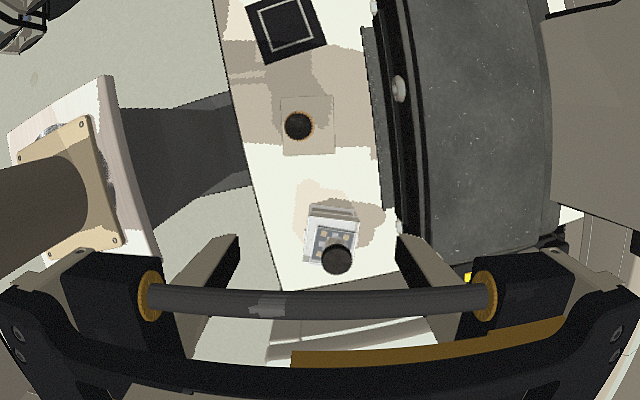

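View pics/scene1.png

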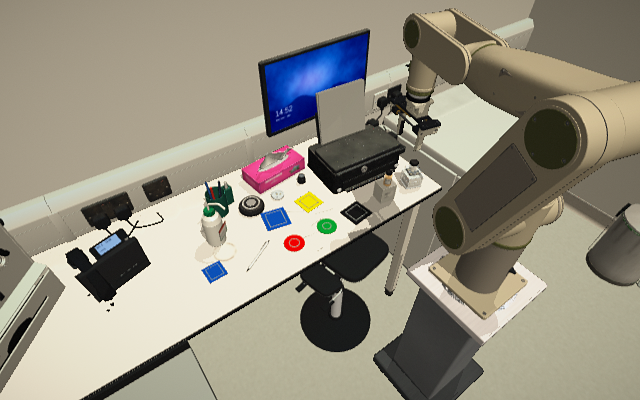

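The wrist view shows the vial cap at (298,126), the gel box and tub at (335,250) and the black mat at (286,28). All the mats are clear in the scene view.

```bash
python3 - <<'E'
from mats import *
mats("1",("scene",))
p,d,K,T=load("wrist1")
def tiles():
    a=topdown(p,K,T,75,380,480,-50,50,4,True); b=topdown(p,K,T,74,380,480,-200,-100,4,True)
    return np.hstack([a,b])
cv2.imwrite("pics/t1.png",tiles()[:,:,::-1])
b=topdown(p,K,T,56,380,480,-200,-100,4,True);c=topdown(p,K,T,3,380,480,90,190,4,True)
cv2.imwrite("pics/t2.png",np.hstack([b,c])[:,:,::-1])
# dark circles: vial cap top z=138, tub cap top z=110
g=cv2.cvtColor(p,cv2.COLOR_RGB2GRAY)
for nm,(u0,u1,v0,v1),z in (("vial",(275,325,105,150),138),("tub",(315,360,225,285),110)):
    m=np.zeros_like(g);m[v0:v1,u0:u1]=(g[v0:v1,u0:u1]<60)*255
    m=cv2.morphologyEx(m,cv2.MORPH_OPEN,np.ones((3,3)))
    k=max(cv2.findContours(m,0,1)[0],key=cv2.contourArea)
    W=np.array([fonz(K,T,u,v,z)[:2] for u,v in k[:,0]],np.float32);print(nm,cv2.minEnclosingCircle(W),cv2.fitEllipse(W))
E
```

```text
scene blue cent [494.3 673. ] rect [494.5 673. ] [60.4 61.1] 1.7 px [214. 271.]
scene blue cent [575.4 397. ] rect [576.4 396.4] [88.7 89.4] 77.3 px [275. 218.]
scene yellow cent [576.4 250.9] rect [576.8 250.8] [79.5 80.5] 7.1 px [308. 202.]
scene green cent [441.8 267.7] rect [440.3 267.5] [67.5 65. ] 54.8 px [326. 226.]
scene red cent [444.7 402.8] rect [443.6 403.2] [68.2 68.6] 55.5 px [294. 243.]
vial ((429.15570068359375, 1.0398262739181519), 11.413973808288574) ((428.9953918457031, 1.0137896537780762), (21.474218368530273, 21.71822738647461), 28.426071166992188)
tub ((436.938232421875, -138.49815368652344), 17.32594108581543) ((435.5677490234375, -139.00091552734375), (28.08246612548828, 33.358917236328125), 2.506375312805176)
```

View pics/t1.png

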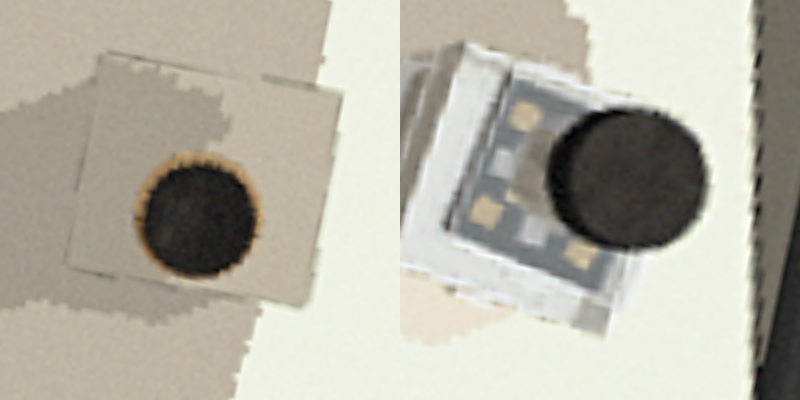

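View pics/t2.png

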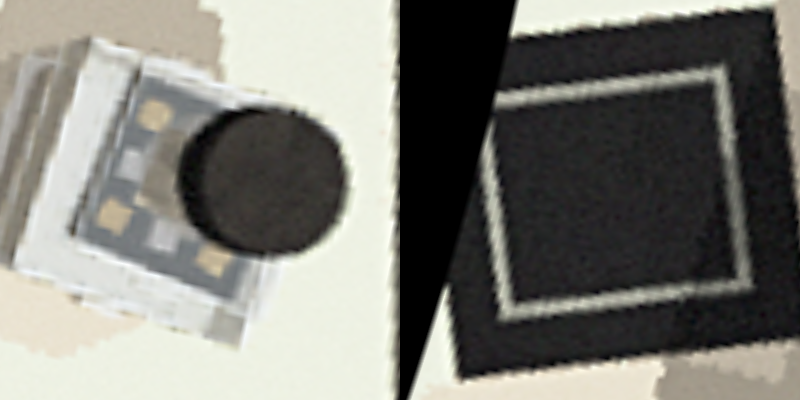

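```bash
python3 - <<'E'
from h import *
plan([428.7,1,104],-10)
E
```

```text
shift [-6.77 14.65 -1.75] curjaw -11.9 down [ 0.    -0.001 -1.   ] tcp [431.8 -68.7 250.6] j6 -0.07 w 93.2 t 2.2 F [ 1.  -0.5  1.4] turn -1.9 (or half-turn other)
```

```bash
python3 -m crank '-2.5 0.5 -0.6 -1.9 7;-5.5 2.5 -1.5 -1.9 6;-6.8 5 -1.75 -1.9 6;-6.8 8 -1.75 -1.9 6;-6.8 11 -1.75 -1.9 6;-6.8 13.5 -1.75 -1.9 6;-6.8 14.6 -1.75 -1.9 6;-6.8 14.6 -1.75 -1.9 6;-6.8 14.6 -1.75 -1.9 5;-6.8 14.6 -1.75 -1.9 4' 15; python3 - <<'E'
from h import *
plan([428.7,1,104],-10)
shot("side","2");shot("wrist","2")
E
```

```text
t: 3.25
tool_pos: [430.0, 1.3, 106.2]
tool_rot: [-0.455, 0.454, -0.541, 0.543]
ft_force: [0.3, 0.5, 1.0]
width: 48.5
shift [ 0.05  0.22 -0.12] curjaw -10.0 down [ 0.003 -0.001 -1.   ] tcp [430.    1.3 106.2] j6 0.06 w 48.5 t 3.2 F [0.3 0.5 1. ] turn 0.0 (or half-turn other)
```

View pics/wrist2.png

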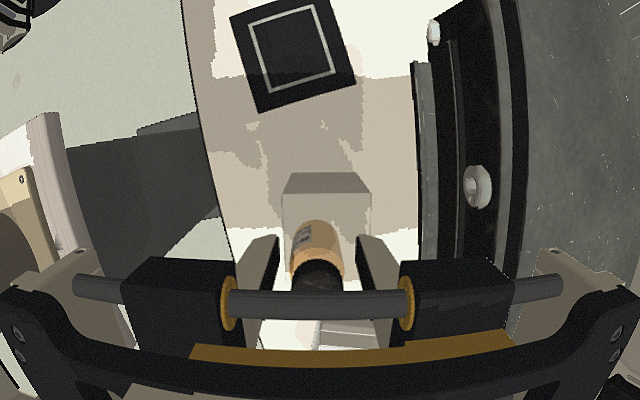

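The vial is between the jaws (318,255), and the whole black mat is in view (294,52). Closing now.

```bash
python3 -m crank '0 0.1 -0.05 0 3.8;0 0.2 -0.1 0 3.2;0 0.2 -0.1 0 2.4;0 0.2 -0.1 0 2.4;0 0.2 -0.1 0 2.4;0 0 -0.1 0 2.4;0 -1 -0.1 0 2.4;0 -3 -0.1 0 2.4;0 -5 -0.1 0 2.4;0 -6 -0.1 0 2.4' 15; python3 - <<'E'
from h import *
p,d,K,T=load("wrist2")
cs=[]
g=cv2.cvtColor(p,cv2.COLOR_RGB2GRAY);m=np.uint8(g<75)*255;m[130:]=0;m[:,:225]=0;m[:,365:]=0
k=max(cv2.findContours(m,cv2.RETR_EXTERNAL,cv2.CHAIN_APPROX_NONE)[0],key=cv2.contourArea)
W=np.array([fonz(K,T,u,v,3)[:2] for u,v in k[:,0]],np.float32);r=cv2.minAreaRect(W);print("black",r,cv2.boxPoints(r).round(1).tolist())
td=topdown(p,K,T,3,370,490,80,200,4,True);cv2.imwrite("pics/bm.png",td[:,:,::-1])
plan([441,265,160],-10)
E
```

```text
t: 4.35
tool_pos: [429.7, 1.4, 168.5]
tool_rot: [-0.456, 0.453, -0.54, 0.543]
ft_force: [0.8, -0.2, 0.8]
width: 27.3
black ((431.9102783203125, 136.39027404785156), (83.63960266113281, 89.45337677001953), 6.83335542678833) [[385.1000061035156, 175.8000030517578], [395.70001220703125, 87.0], [478.79998779296875, 97.0], [468.1000061035156, 185.8000030517578]]
shift [-26.16   0.81  -3.47] curjaw -10.0 down [ 0.006 -0.002 -1.   ] tcp [429.7   1.4 168.5] j6 0.06 w 27.3 t 4.3 F [ 0.8 -0.2  0.8] turn -0.0 (or half-turn other)
```

View pics/bm.png

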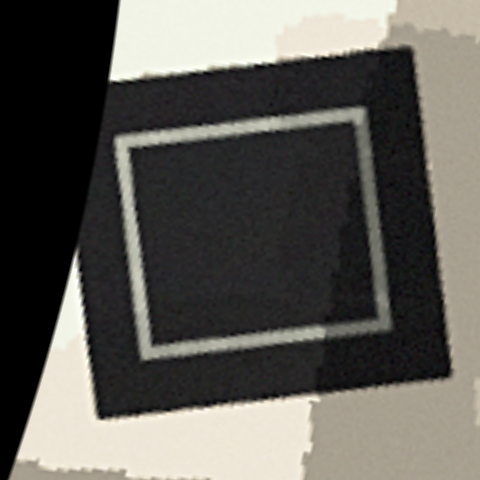

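```bash
python3 -m crank '-1 0 -0.2 0 2.4;-3 0 -0.5 0 2.4;-6 0 -1 0 2.4;-9 0 -1.4 0 2.4;-12 0 -1.8 0 2.4;-15 0 -2.2 0 2.4;-17.5 0 -2.4 0 2.4;-18.5 0 -2.5 0 2.4;-18.5 0 -2.5 0 2.4;-18.5 0 -2.5 0 2.4' 15; python3 - <<'E'
from h import *
p,d,K,T=shot("wrist","3")
plan([440,267,160],-10)
E
```

```text
t: 5.35
tool_pos: [436.8, 187.5, 167.7]
tool_rot: [-0.455, 0.454, -0.54, 0.543]
ft_force: [-0.2, 0.6, -0.5]
width: 27.7
shift [-7.92  0.77 -1.09] curjaw -10.0 down [ 0.005 -0.002 -1.   ] tcp [436.9 187.1 167.9] j6 0.48 w 27.2 t 5.4 F [-0.3  0.4 -0.9] turn -0.0 (or half-turn other)
```

View pics/wrist3.png

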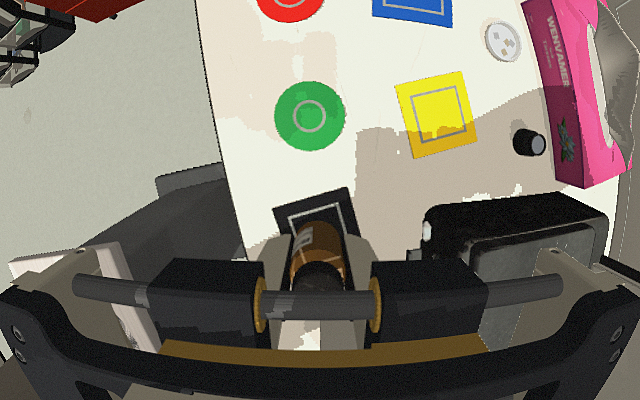

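The held vial, the green coaster (310,116) and the yellow mat (437,115) are all in view.

```bash
cat > wm.py <<'E'
from h import *
def wm(n,zs=3):
    p,d,K,T=load(n);hsv=cv2.cvtColor(p,cv2.COLOR_RGB2HSV)
    cols={"blue":((100,120,60),(125,255,255)),"yellow":((22,110,80),(34,255,255)),"green":((50,110,40),(85,255,255)),"red":((0,150,80),(6,255,255))}
    for c,(lo,hi) in cols.items():
        m=cv2.inRange(hsv,np.array(lo),np.array(hi)); m[250:]=0
        if c=="red": m|=cv2.inRange(hsv,np.array((174,150,80)),np.array((180,255,255)))
        m=cv2.morphologyEx(m,cv2.MORPH_CLOSE,np.ones((3,3)))
        for k in cv2.findContours(m,cv2.RETR_EXTERNAL,cv2.CHAIN_APPROX_NONE)[0]:
            if cv2.contourArea(k)<800: continue
            W=np.array([fonz(K,T,u,v,zs)[:2] for u,v in k[:,0]],np.float32);r=cv2.minAreaRect(W);e=cv2.fitEllipse(W)
            x,y,w,h=cv2.boundingRect(k)
            print(n,c,"rect",np.round(r[0],1),np.round(r[1],1),round(r[2],1),"ell",np.round(e[0],1),np.round(e[1],1),"CUT" if y==0 else "",T[:3,3].round(0)[:2])
E
python3 - <<'E'
from wm import *
wm("wrist3")
E
```

```text
wrist3 blue rect [570.9 359.2] [32.9 93.1] 88.1 ell [582.1 361.3] [ 29.8 113.5] CUT [448. 260.]
wrist3 yellow rect [577.4 247.7] [80.  79.8] 7.0 ell [577.3 247.6] [92.3 93.3]  [448. 260.]
wrist3 green rect [442.4 264.2] [69.4 70.3] 34.8 ell [442.2 264.3] [69.5 69.6]  [448. 260.]
wrist3 red rect [441.1 378. ] [26.1 66.9] 77.8 ell [441.9 379.4] [25.9 73.1] CUT [448. 260.]
wrist3 red rect [176.5 480.9] [ 28.8 204.1] 62.9 ell [193.9 475.4] [ 26.6 211.6] CUT [448. 260.]
```

```bash
python3 - <<'E'
from h import *
plan([442.3,264.2,33],-10)
E
python3 -m crank '-2 0.5 -0.2 0 2.4;-4.5 2 -0.6 0 2.4;-7 4.5 -0.9 0 2.4;-7.7 7.5 -0.9 0 2.4;-7.7 10 -0.9 0 2.4;-7.7 12 -0.9 0 2.4;-7.7 12.8 -0.9 0 2.4;-7.7 12.8 -0.9 0 2.4;-7.7 12.8 -0.9 0 2.4;-7.7 12.8 -0.9 0 2.4' 15; python3 - <<'E'
from h import *
plan([442.3,264.2,33],-10)
shot("side","4")
E
```

```text
shift [-7.7  13.47 -0.88] curjaw -10.0 down [ 0.005 -0.002 -1.   ] tcp [436.9 187.1 167.9] j6 0.48 w 27.2 t 5.4 F [-0.3  0.4 -0.9] turn -0.0 (or half-turn other)
t: 6.4
tool_pos: [443.3, 264.4, 41.3]
tool_rot: [-0.456, 0.453, -0.54, 0.544]
ft_force: [0.1, -0.1, 0.5]
width: 27.6
shift [ 0.04  0.83 -0.1 ] curjaw -10.1 down [ 0.007 -0.001 -1.   ] tcp [443.3 264.4  41.3] j6 0.62 w 27.6 t 6.4 F [ 0.1 -0.1  0.5] turn -0.1 (or half-turn other)
```

```bash
python3 -m crank '0 0.2 -0.1 0 2.4;0 0.4 -0.1 0 2.4;0 0.6 -0.1 0 2.4;0 0.75 -0.1 0 2.4;0 0.85 -0.1 0 2.4;0 0.9 -0.1 0 2.4;0 0.9 -0.1 0 2.4;0 0.9 -0.1 0 2.4;0 0.9 -0.1 0 2.4;0 0.9 -0.1 0 2.4' 15; python3 - <<'E'
from h import *
plan([442.3,264.2,33],-10)
E
```

```text
t: 7.45
tool_pos: [442.4, 264.7, 32.3]
tool_rot: [-0.456, 0.453, -0.54, 0.544]
ft_force: [0.3, -0.7, 1.2]
width: 27.6
shift [ 0.05 -0.07 -0.  ] curjaw -10.0 down [ 0.007 -0.001 -1.   ] tcp [442.4 264.7  32.3] j6 0.62 w 27.6 t 7.5 F [ 0.3 -0.7  1.2] turn -0.0 (or half-turn other)
```

```bash
python3 -m crank '0 0.08 0 0 2.4;0 0.08 0 0 2.9;0 0.08 0 0 3.4;0 0.08 0 0 4.2;0 0.08 0 0 5;0 0.08 0 0 5;0 -1 0 0 5.5;0 -4 0 0 6;0 -8 0 0 7;0 -11 0 0 8' 15; python3 - <<'E'
from h import *
p,d,K,T=shot("side","5"); cv2.imwrite("pics/s5.png",cv2.resize(p[180:280,230:390],None,fx=5,fy=5,interpolation=cv2.INTER_CUBIC)[:,:,::-1])
plan([434,-1.5,160],-10)
E
```

```text
t: 8.45
tool_pos: [442.0, 265.1, 145.3]
tool_rot: [-0.457, 0.452, -0.54, 0.544]
ft_force: [0.9, 1.2, 0.1]
width: 71.8
shift [26.56 -1.    3.63] curjaw -10.0 down [ 0.016  0.003 -1.   ] tcp [444.7 266.4 150.9] j6 0.62 w 75.4 t 8.5 F [2.9 1.1 4.4] turn -0.0 (or half-turn other)
```

View pics/s5.png

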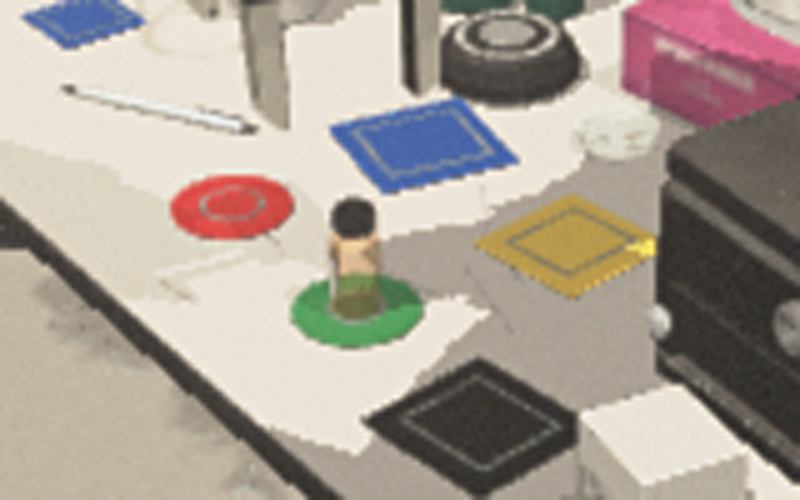

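The vial stands centred on the green coaster at (355,265) in the crop. Next is the carton.

```bash
python3 -m crank '1 -1 0.2 0 8.5;5 -1 0.8 0 8.5;10 -1 1.5 0 8.5;15 -1 2.1 0 8.5;20 -1 2.8 0 8.5;24 -1 3.4 0 8.5;26 -1 3.6 0 8.5;26.6 -1 3.6 0 8.5;26.6 -1 3.6 0 8.5;26.6 -1 3.6 0 8.5' 15; python3 - <<'E'
from h import *
p,d,K,T=shot("wrist","6")
p2,_,_,_=shot("side","6");cv2.imwrite("pics/s6.png",cv2.resize(p2[200:340,300:500],None,fx=4,fy=4,interpolation=cv2.INTER_CUBIC)[:,:,::-1])
plan([434,-1.5,56],-10)
E
```

```text
t: 9.5
tool_pos: [433.8, -1.0, 160.2]
tool_rot: [-0.46, 0.449, -0.539, 0.545]
ft_force: [0.3, -0.7, -0.7]
width: 84.9
shift [ 0.13 10.4  -0.11] curjaw -9.9 down [ 0.016  0.003 -1.   ] tcp [433.7  -0.7 160. ] j6 0.05 w 85.0 t 9.6 F [ 0.2 -0.7  0. ] turn 0.1 (or half-turn other)
```

View pics/wrist6.png

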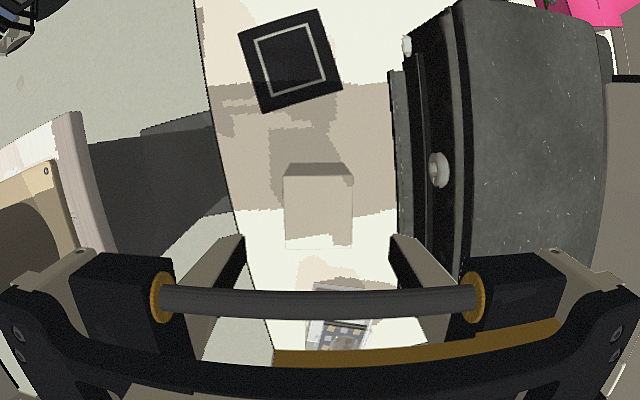

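View pics/s6.png

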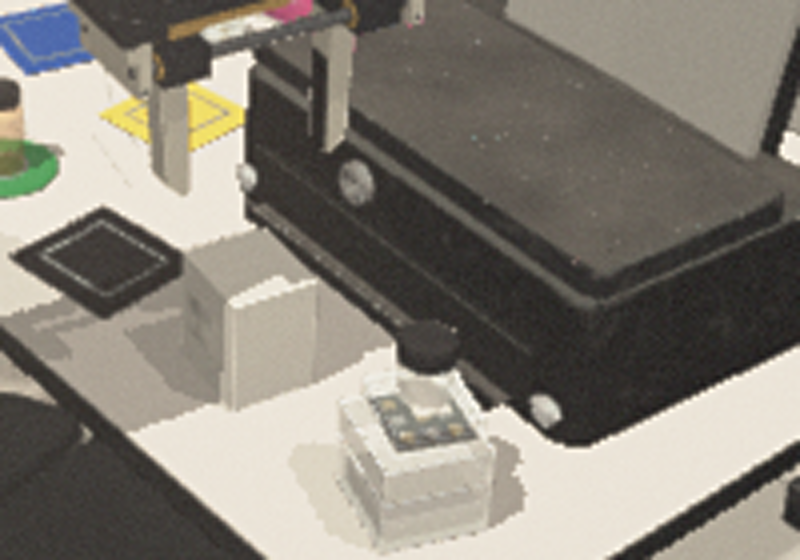

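```bash
python3 - <<'E'
from h import *
p,d,K,T=load("wrist6")
t=topdown(p,K,T,75,390,480,-45,45,6,True);cv2.imwrite("pics/c6.png",t[:,:,::-1])
E
```

```text
(no output)
```

View pics/c6.png

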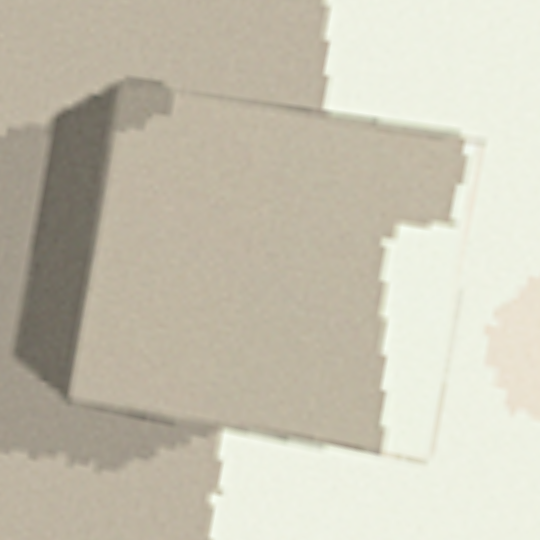

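```bash
python3 - <<'E'
from h import *
plan([434.9,-1.3,56],-9.4)
E
```

```text
shift [ 0.1  10.4  -0.03] curjaw -9.9 down [ 0.016  0.003 -1.   ] tcp [433.7  -0.7 160. ] j6 0.05 w 85.0 t 9.6 F [ 0.2 -0.7  0. ] turn -0.5 (or half-turn other)
```

```bash
python3 -m crank '0.1 1 0 -0.5 8.3;0.1 3.5 0 -0.5 8.3;0.1 6.5 0 -0.5 8.3;0.1 9 0 -0.5 7.5;0.1 10.2 0 -0.5 7;0.1 10.4 0 -0.5 6.5;0.1 10.4 0 -0.5 6;0.1 10.4 0 -0.5 5.2;0.1 10.4 0 -0.5 5.2;0.1 10.4 0 -0.5 5.2' 20; python3 -m crank '0 0 0 0 5.2;0 0 0 0 5.2;0 -0.5 0 0 5.2;0 -1.5 0 0 5.2;0 -3 0 0 5.2;0 -4 0 0 5.2;0 -4.2 0 0 5.2;0 -4.2 0 0 5.2;0 -4.2 0 0 5.2;0 -4.2 0 0 5.2' 20; python3 - <<'E'
from h import *
plan([431.9,136.4,100],6.8)
shot("side","7")
E
```

```text
t: 10.6
tool_pos: [436.3, -1.5, 57.4]
tool_rot: [-0.463, 0.452, -0.536, 0.543]
ft_force: [0.4, 0.7, 4.1]
width: 55.0
t: 11.6
tool_pos: [434.9, -1.5, 98.6]
tool_rot: [-0.462, 0.452, -0.536, 0.542]
ft_force: [-0.6, 0.7, -1.0]
width: 54.8
shift [-13.56  -0.1   -2.56] curjaw -9.5 down [ 0.017  0.003 -1.   ] tcp [434.9  -1.5  98.6] j6 0.04 w 54.8 t 11.6 F [-0.6  0.7 -1. ] turn -16.3 (or half-turn other)
```

View pics/side7.png

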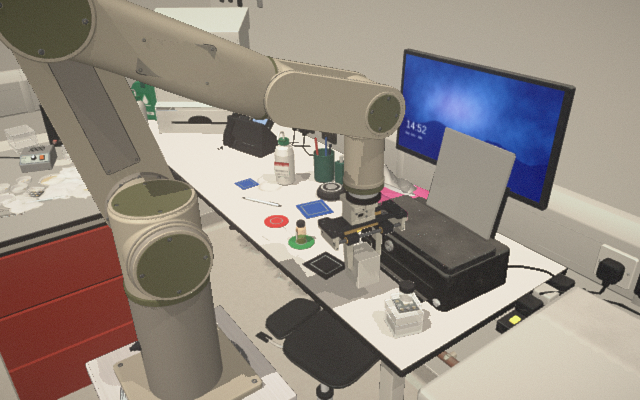

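```bash
python3 -m crank '-1 0 -0.2 -2 5.2;-3 0 -0.5 -4 5.2;-5.5 0 -1 -7 5.2;-8 0 -1.5 -10 5.2;-10.5 0 -2 -13 5.2;-12.5 0 -2.4 -15.5 5.2;-13.5 0 -2.6 -16.3 5.2;-13.5 0 -2.6 -16.3 5.2;-13.5 1 -2.6 -16.3 5.2;-13.5 1.5 -2.6 -16.3 5.2' 20; python3 - <<'E'
from h import *
plan([431.9,136.4,61],6.8)
p,d,K,T=shot("wrist","8")
E
```

```text
t: 12.65
tool_pos: [431.3, 135.2, 82.8]
tool_rot: [0.533, -0.524, 0.466, -0.473]
ft_force: [-0.2, -0.3, -1.4]
width: 55.2
shift [-0.12  2.18  0.04] curjaw 6.8 down [ 0.016  0.003 -1.   ] tcp [431.3 135.2  82.8] j6 0.07 w 55.2 t 12.7 F [-0.2 -0.3 -1.4] turn -0.0 (or half-turn other)
```

View pics/wrist8.png

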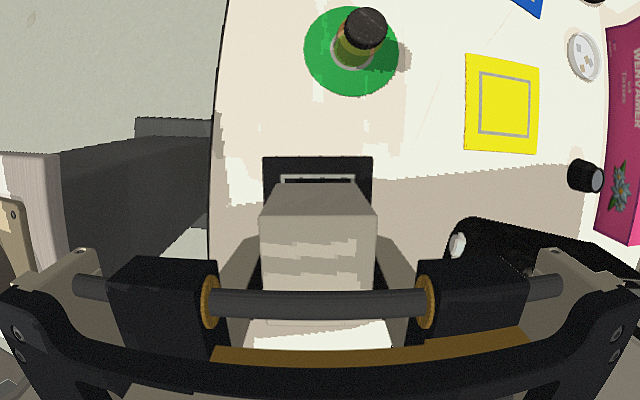

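The carton is held square above the black mat, with the vial upright at (360,35). Lowering.

```bash
python3 -m crank '-0.05 0.4 0 0 5.2;-0.1 0.9 0 0 5.2;-0.1 1.3 0 0 5.2;-0.1 1.6 0 0 5.2;-0.1 1.8 0 0 5.2;-0.1 2 0 0 5.2;-0.1 2.1 0 0 5.2;-0.1 2.1 0 0 5.2;-0.1 2.1 0 0 5.2;-0.1 2.1 0 0 5.2' 20; python3 - <<'E'
from h import *
plan([431.9,136.4,60.5],6.8)
p,d,K,T=shot("wrist","9")
E
```

```text
t: 13.7
tool_pos: [431.0, 136.1, 61.1]
tool_rot: [0.533, -0.525, 0.466, -0.473]
ft_force: [-0.1, 0.1, -0.9]
width: 55.1
shift [-0.02  0.06  0.09] curjaw 6.8 down [ 0.015  0.002 -1.   ] tcp [431.  136.1  61.1] j6 0.07 w 55.1 t 13.7 F [-0.1  0.1 -0.9] turn -0.0 (or half-turn other)
```

View pics/wrist9.png

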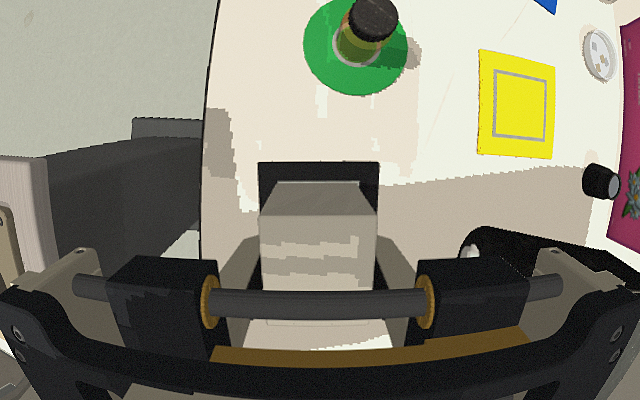

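```bash
python3 -m crank '0 0.07 0.05 0 5.2;0 0.14 0.08 0 5.2;0 0.14 0.08 0 5.2;0 0.14 0.08 0 5.2;0 0.14 0.08 0 5.6;0 0.14 0.08 0 6;0 0.14 0.08 0 6.5;0 0.14 0.08 0 7.2;0 0.14 0.08 0 7.6;0 0.14 0.08 0 8' 20; python3 -m crank '0 -0.5 0 0 8;0 -2 0 0 8;0 -4.5 0 0 8;0 -7 0 0 8;0 -9.5 0 0 8;0 -12 0 0 8;0 -13.5 0 0 8;0 -14 0 0 8;0 -14 0 0 8;0 -14 0 0 8';  python3 - <<'E'
from h import *
plan([420,-215,215],-23)
p,d,K,T=shot("wrist","10");p,d,K,T=shot("side","10")
cv2.imwrite("pics/s10.png",cv2.resize(p[200:320,260:420],None,fx=5,fy=5,interpolation=cv2.INTER_CUBIC)[:,:,::-1])
E
```

```text
t: 14.75
tool_pos: [431.8, 136.1, 59.7]
tool_rot: [0.533, -0.525, 0.466, -0.473]
ft_force: [-0.5, -0.0, 0.1]
width: 78.2
t: 15.75
tool_pos: [429.1, 135.7, 198.4]
tool_rot: [0.532, -0.525, 0.467, -0.473]
ft_force: [-0.3, -1.0, -0.1]
width: 80.2
shift [34.71 -1.75 -5.02] curjaw 6.8 down [ 0.013  0.002 -1.   ] tcp [429.1 135.7 198.4] j6 0.07 w 80.2 t 15.8 F [-0.3 -1.  -0.1] turn 29.8 (or half-turn other)
```

View pics/s10.png

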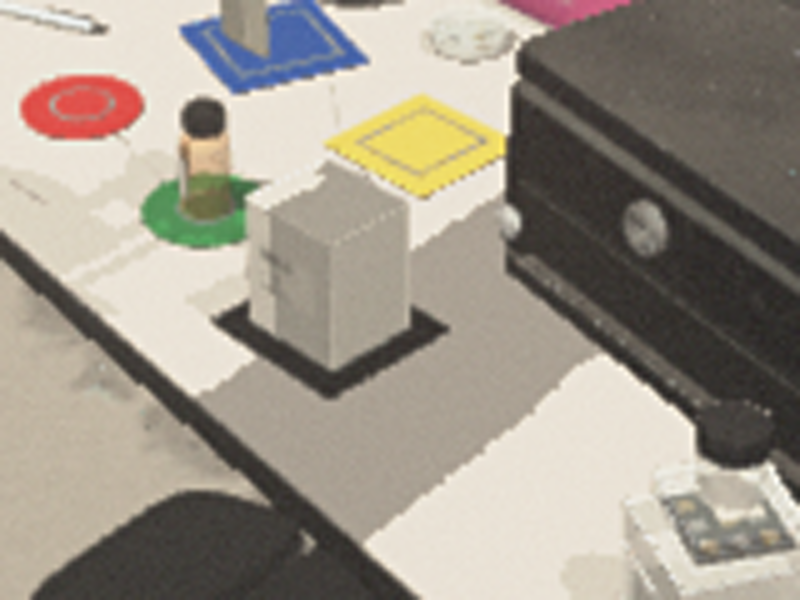

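View pics/wrist10.png

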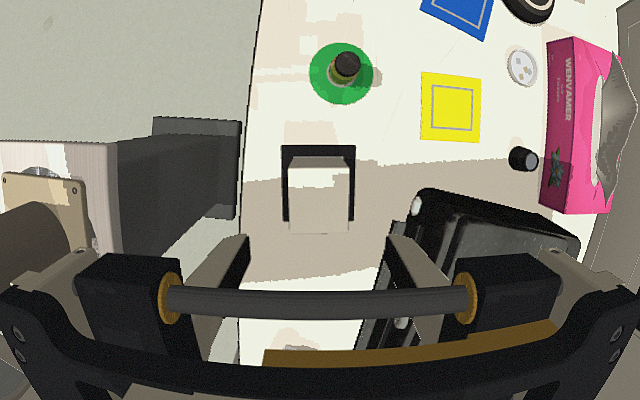

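The carton sits square on the black mat. Next I'll look at the other stack.

```bash
python3 -m crank '1 0 -0.2 3 8;5 -0.5 -0.8 8 8;10 -1 -1.5 13 8;15 -1.5 -2.2 18 8;20 -1.7 -3 23 8;25 -1.7 -3.7 27 8;29.5 -1.7 -4.4 29.8 8;33 -1.7 -4.9 29.8 8;34.5 -1.7 -5 29.8 8;34.7 -1.7 -5 29.8 8' 20; python3 -m crank '0 0 0 0 8;0 0 0 0 8;0 0 0 0 8;0 0 0 0 8;0 0 0 0 8;0 0 0 0 8;0 0 0 0 8;0 0 0 0 8;0 0 0 0 8;0 0 0 0 8' >/dev/null;  python3 - <<'E'
from h import *
p,d,K,T=load("wrist10")
t=topdown(p,K,T,78,385,480,90,185,4,True);t3=topdown(p,K,T,3,385,480,90,185,4,True);cv2.imwrite("pics/c10.png",np.hstack([t,t3])[:,:,::-1])
plan([434,-140,215],-23)
p,d,K,T=shot("wrist","11")
t=np.hstack([topdown(p,K,T,z,380,480,-195,-95,4,True) for z in (74,56)])
cv2.imwrite("pics/t11.png",t[:,:,::-1])
E
```

```text
t: 16.85
tool_pos: [419.3, -216.2, 213.6]
tool_rot: [-0.393, 0.385, -0.589, 0.592]
ft_force: [0.6, 0.2, -0.4]
width: 80.3
shift [-7.59 -0.1  -1.66] curjaw -23.3 down [ 0.011  0.003 -1.   ] tcp [ 419.3 -216.3  213.6] j6 -0.19 w 79.8 t 17.9 F [-0.  -0.3  0.2] turn -0.3 (or half-turn other)
```

View pics/c10.png

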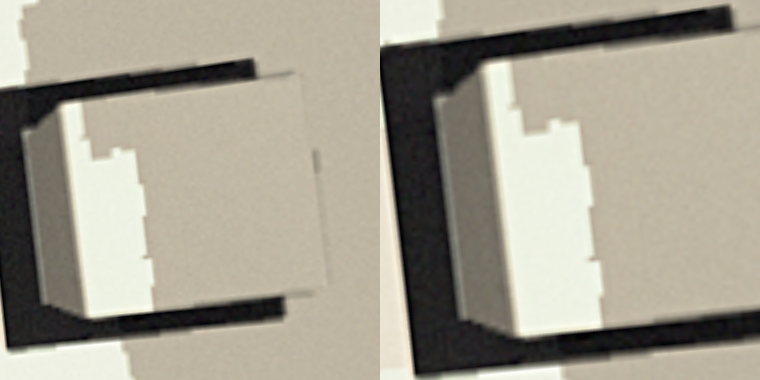

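View pics/wrist11.png

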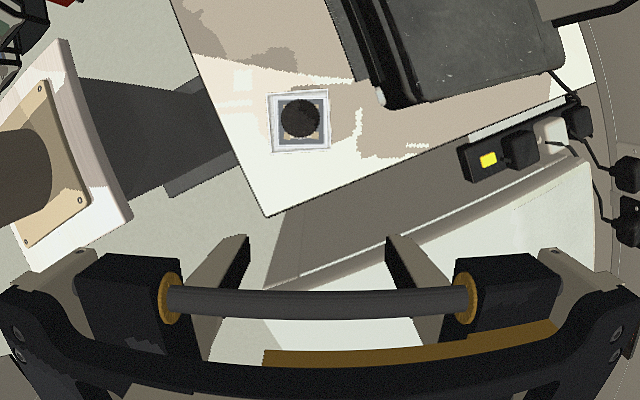

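View pics/t11.png

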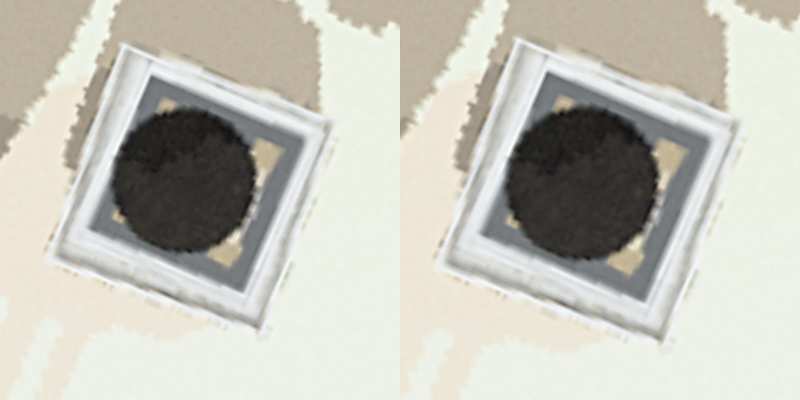

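The tub cap is at (301,118) on the gel and clear boxes. I'll zoom in to find the hinge and lip direction.

```bash
python3 - <<'E'
from h import *
p,d,K,T=load("wrist11")
t=topdown(p,K,T,74,390,475,-187,-102,9,True);
cv2.imwrite("pics/t11b.png",cv2.resize(t,(600,600))[:,:,::-1])
cv2.imwrite("pics/t11c.png",cv2.resize(p[80:165,255:345],None,fx=6.6,fy=6.6,interpolation=cv2.INTER_CUBIC)[:,:,::-1])
g=cv2.cvtColor(p,cv2.COLOR_RGB2GRAY);m=np.zeros_like(g);m[90:150,275:330]=(g[90:150,275:330]<70)*255
m=cv2.morphologyEx(m,cv2.MORPH_OPEN,np.ones((9,9)))
k=max(cv2.findContours(m,0,1)[0],key=cv2.contourArea)
W=np.array([fonz(K,T,u,v,110)[:2] for u,v in k[:,0]],np.float32);print(cv2.minEnclosingCircle(W),cv2.fitEllipse(W))
E
```

```text
((436.21905517578125, -142.02081298828125), 15.818610191345215) ((436.2246398925781, -141.90391540527344), (30.085079193115234, 30.623830795288086), 66.94950103759766)
```

View pics/t11b.png

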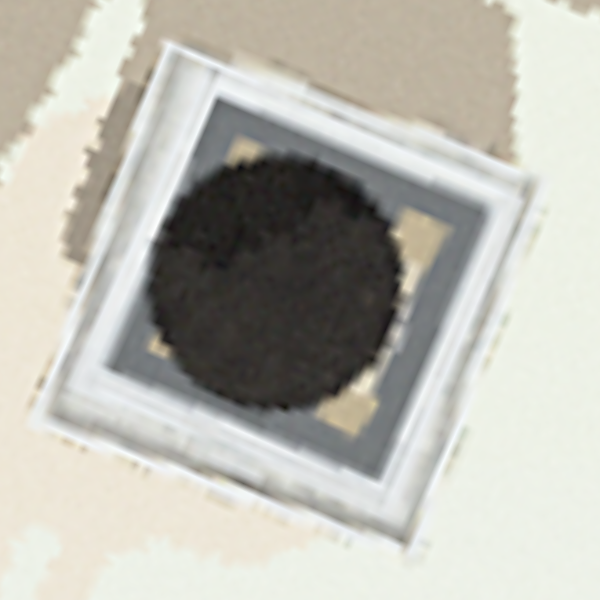

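View pics/t11c.png

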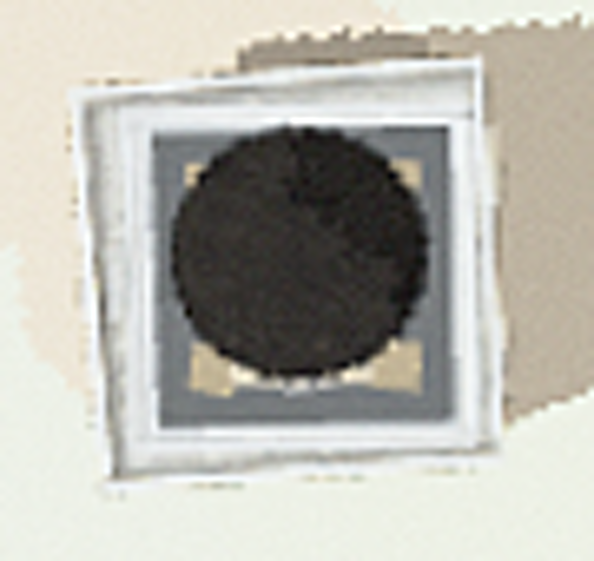

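```bash
python3 - <<'E'
from h import *
plan([436,-142,96],-22)
E
```

```text
shift [-7.4 11.8 -1.5] curjaw -23.3 down [ 0.011  0.003 -1.   ] tcp [ 419.3 -216.3  213.6] j6 -0.19 w 80.0 t 17.9 F [-0.3  0.1  0.1] turn -1.3 (or half-turn other)
```

```bash
python3 -m crank '-1 0 -0.2 -1.3 7;-4 0 -0.8 -1.3 6;-7 1 -1.4 -1.3 5.5;-7.4 4 -1.5 -1.3 5.5;-7.4 7.5 -1.5 -1.3 5.5;-7.4 10 -1.5 -1.3 5.5;-7.4 11.3 -1.5 -1.3 5.5;-7.4 11.7 -1.5 -1.3 5.2;-7.4 11.7 -1.5 -1.3 5;-7.4 11.7 -1.5 -1.3 5' 12; python3 - <<'E'
from h import *
plan([436,-142,96],-22)
p,d,K,T=shot("side","12");shot("wrist","12")
cv2.imwrite("pics/s12.png",cv2.resize(p[250:350,350:470],None,fx=6,fy=6,interpolation=cv2.INTER_CUBIC)[:,:,::-1])
E
```

```text
t: 18.9
tool_pos: [437.1, -142.5, 98.5]
tool_rot: [-0.4, 0.391, -0.584, 0.588]
ft_force: [0.6, 0.4, 0.5]
width: 50.1
shift [-0.01  0.25 -0.12] curjaw -22.0 down [ 0.013  0.002 -1.   ] tcp [ 437.1 -142.5   98.5] j6 -0.05 w 50.1 t 18.9 F [0.6 0.4 0.5] turn 0.0 (or half-turn other)
```

View pics/s12.png

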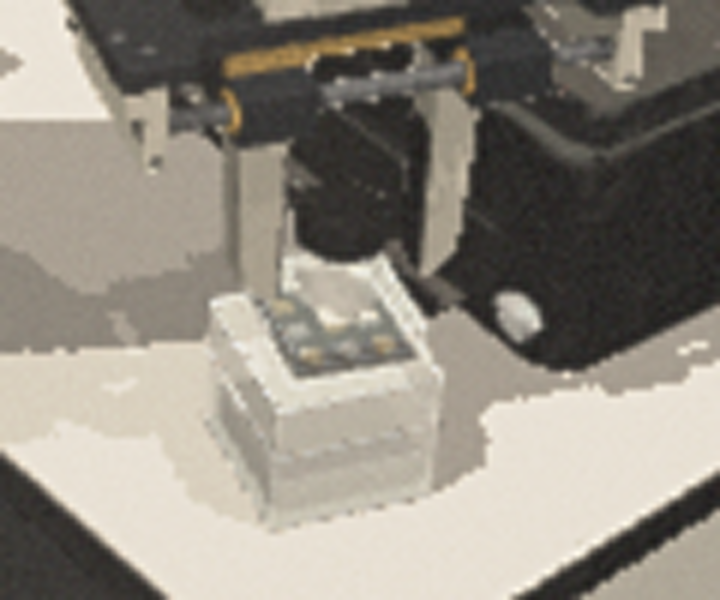

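View pics/wrist12.png

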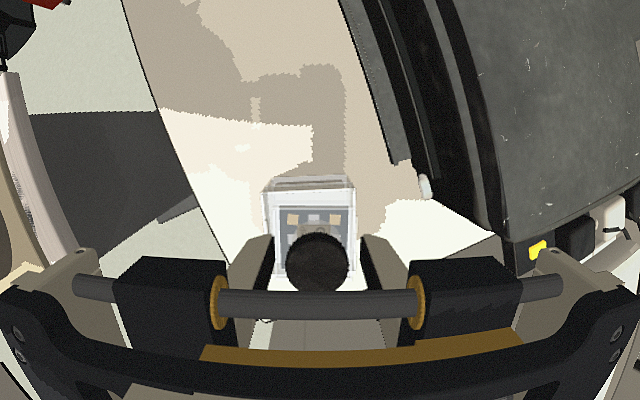

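```bash
python3 -m crank '0 0.1 -0.1 0 4.5;0 0.2 -0.1 0 3.9;0 0.2 -0.1 0 3.5;0 0.2 -0.1 0 2.9;0 0.2 -0.1 0 2.9;0 0.2 -0.1 0 2.9;0 0.2 -0.1 0 2.9;0 0 -0.1 0 2.9;0 -0.5 -0.1 0 2.9;0 -1.2 -0.1 0 2.9' 12; python3 -m crank '0 -1 0 0 2.9;0 -2.5 0 0 2.9;0 -4 0 0 2.9;0 -5.5 0 0 2.9;0 -6.3 0 0 2.9;0 -6.5 0 0 2.9;0 -6.5 0 0 2.9;0 -6.5 0 0 2.9;0 -6.5 0 0 2.9;0 -6.5 0 0 2.9'; python3 - <<'E'
from h import *
plan([443,320,170],-10)
p,d,K,T=shot("side","13")
cv2.imwrite("pics/s13.png",cv2.resize(p[230:350,350:470],None,fx=5,fy=5,interpolation=cv2.INTER_CUBIC)[:,:,::-1])
E
```

```text
t: 20.0
tool_pos: [435.6, -142.0, 110.6]
tool_rot: [-0.4, 0.391, -0.584, 0.588]
ft_force: [-0.0, -1.1, -0.4]
width: 31.1
t: 21.0
tool_pos: [434.4, -142.0, 174.9]
tool_rot: [-0.399, 0.392, -0.585, 0.588]
ft_force: [-0.5, -0.1, -1.0]
width: 31.2
shift [-43.16   0.62 -16.5 ] curjaw -22.0 down [ 0.012  0.003 -1.   ] tcp [ 434.4 -142.   174.9] j6 -0.05 w 31.2 t 21.0 F [-0.5 -0.1 -1. ] turn -12.0 (or half-turn other)
```

View pics/s13.png

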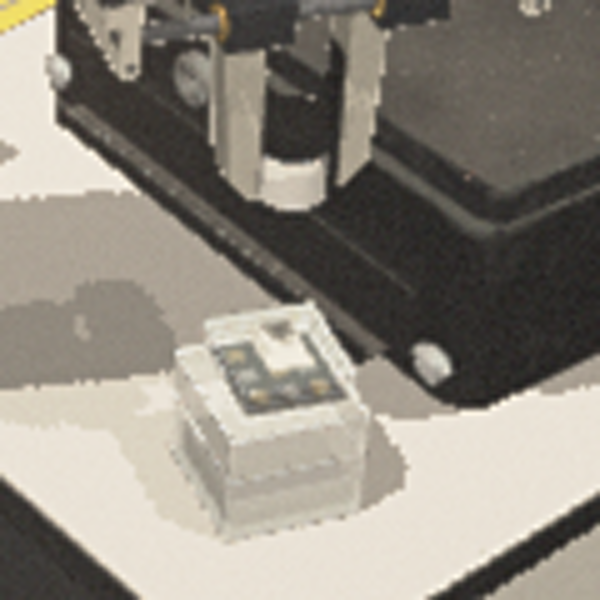

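The tub is held upright and the stack below it is undisturbed.

```bash
python3 -m crank '-1 0 -0.4 -1 2.9;-3.5 0 -1.3 -2 2.9;-7.5 0 -2.8 -3 2.9;-12 0 -4.5 -4 2.9;-16.5 0 -6.2 -5 2.9;-21 0 -8 -6 2.9;-25.5 0 -9.7 -7 2.9;-30 0 -11.5 -8 2.9;-34.5 0 -13.2 -10 2.9;-39 0 -15 -12 2.9' ; python3 -m crank '-2 0 -1 0 2.9;-3 0 -1 0 2.9;-3.5 0 -1 0 2.9;-3.5 0 -1 0 2.9;-3.5 0 -1 0 2.9;-3.5 0 -1 0 2.9;-3.5 0 -1 0 2.9;-3.5 0 -1 0 2.9;-3.5 0 -1 0 2.9;-3.5 0 -1 0 2.9'; python3 - <<'E'
from wm import *
plan([443,400,170],-10)
p,d,K,T=shot("wrist","14")
wm("wrist14")
E
```

```text
t: 22.05
tool_pos: [440.4, 278.4, 176.2]
tool_rot: [-0.459, 0.451, -0.539, 0.543]
ft_force: [1.4, -0.3, -0.4]
width: 31.2
t: 23.05
tool_pos: [436.6, 314.5, 176.3]
tool_rot: [-0.459, 0.451, -0.539, 0.543]
ft_force: [1.2, 0.2, -0.7]
width: 31.8
shift [-8.53  0.67 -0.84] curjaw -9.8 down [ 0.012  0.003 -1.   ] tcp [436.6 314.5 176.3] j6 0.70 w 31.8 t 23.1 F [ 1.2  0.2 -0.7] turn 0.2 (or half-turn other)
wrist14 blue rect [576.8 393.9] [89.4 89.3] 78.1 ell [576.6 394.1] [103.5 104.2]  [446. 387.]
wrist14 yellow rect [577.4 248.1] [79.8 79.9] 6.9 ell [579.7 251.7] [82.2 95.3]  [446. 387.]
wrist14 green rect [447.9 278.1] [41.1 69.8] 65.8 ell [446.  276.1] [44.  64.5]  [446. 387.]
wrist14 green rect [798.1 507.3] [127.5  34.9] 15.2 ell [791.5 503.6] [ 34.4 132.5] CUT [446. 387.]
wrist14 red rect [445.9 400.1] [69.2 69.3] 79.9 ell [445.7 400.2] [69.7 69.8]  [446. 387.]
wrist14 red rect [142.2 609. ] [ 75.9 421.5] 63.1 ell [152.1 609.2] [ 70.8 439.6] CUT [446. 387.]
```

View pics/wrist14.png

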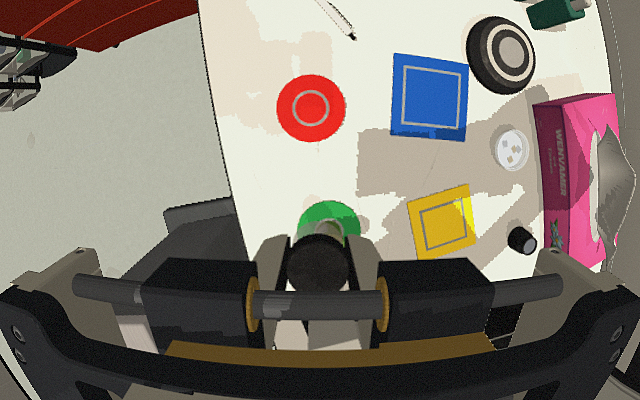

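Red coaster centre is (445.8,400.1), blue mat (576.7,394.0) at 78.1°. The tub is still upright in the jaws.

```bash
python3 - <<'E'
from h import *
plan([445.8,400.1,36],-9.8)
E
python3 -m crank '-2 0.5 -0.2 0 2.9;-5 2 -0.5 0 2.9;-8 4.5 -0.5 0 2.9;-8.5 7.5 -0.5 0 2.9;-8.5 10.5 -0.5 0 2.9;-8.5 12.5 -0.5 0 2.9;-8.5 13.7 -0.5 0 2.9;-8.5 14 -0.5 0 2.9;-8.5 14 -0.5 0 2.9;-8.5 14 -0.5 0 2.9'; python3 - <<'E'
from h import *
plan([445.8,400.1,26],-9.8)
p,d,K,T=shot("side","15")
cv2.imwrite("pics/s15.png",cv2.resize(p[170:260,220:340],None,fx=6,fy=6,interpolation=cv2.INTER_CUBIC)[:,:,::-1])
E
```

```text
shift [-8.52 14.07 -0.71] curjaw -9.8 down [ 0.012  0.003 -1.   ] tcp [436.6 314.6 176.3] j6 0.70 w 31.2 t 23.1 F [ 0.4 -0.1 -1.8] turn -0.0 (or half-turn other)
t: 24.1
tool_pos: [448.8, 400.2, 38.2]
tool_rot: [-0.46, 0.451, -0.539, 0.543]
ft_force: [-0.4, 0.6, -0.7]
width: 31.3
shift [ 0.07  1.22 -0.31] curjaw -9.8 down [ 0.014  0.004 -1.   ] tcp [448.8 400.2  38.2] j6 0.82 w 31.3 t 24.1 F [-0.4  0.6 -0.7] turn -0.0 (or half-turn other)
```

View pics/s15.png

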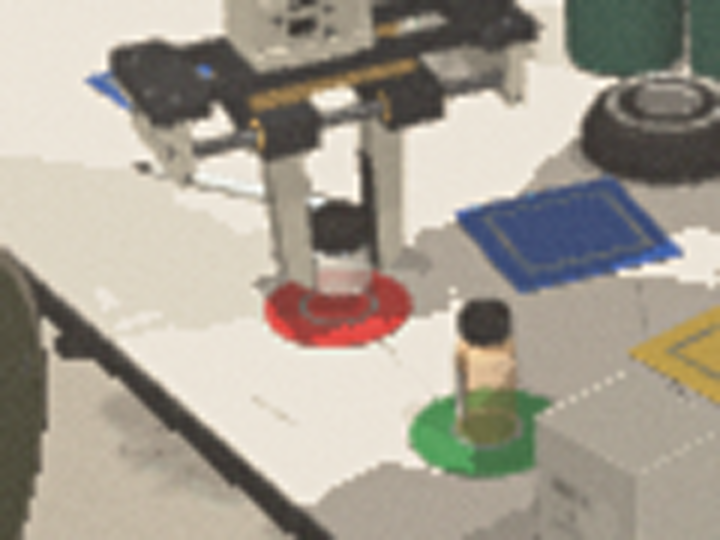

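```bash
python3 -m crank '0.05 0.3 -0.1 0 2.9;0.05 0.6 -0.2 0 2.9;0.05 0.8 -0.3 0 2.9;0.05 1 -0.3 0 2.9;0.05 1.15 -0.35 0 2.9;0.05 1.2 -0.35 0 2.9;0.05 1.2 -0.35 0 2.9;0.05 1.2 -0.35 0 2.9;0.05 1.2 -0.35 0 2.9;0.05 1.2 -0.35 0 2.9'; python3 - <<'E'
from h import *
plan([445.8,400.1,26],-9.8)
p,d,K,T=shot("side","16")
cv2.imwrite("pics/s16.png",cv2.resize(p[190:260,240:320],None,fx=8,fy=8,interpolation=cv2.INTER_CUBIC)[:,:,::-1])
E
```

```text
t: 25.15
tool_pos: [445.6, 400.5, 26.5]
tool_rot: [-0.46, 0.45, -0.539, 0.543]
ft_force: [-0.0, -0.5, -0.4]
width: 31.6
shift [0.03 0.05 0.03] curjaw -9.8 down [ 0.014  0.005 -1.   ] tcp [445.6 400.5  26.5] j6 0.82 w 31.6 t 25.1 F [-0.  -0.5 -0.4] turn -0.0 (or half-turn other)
```

View pics/s16.png

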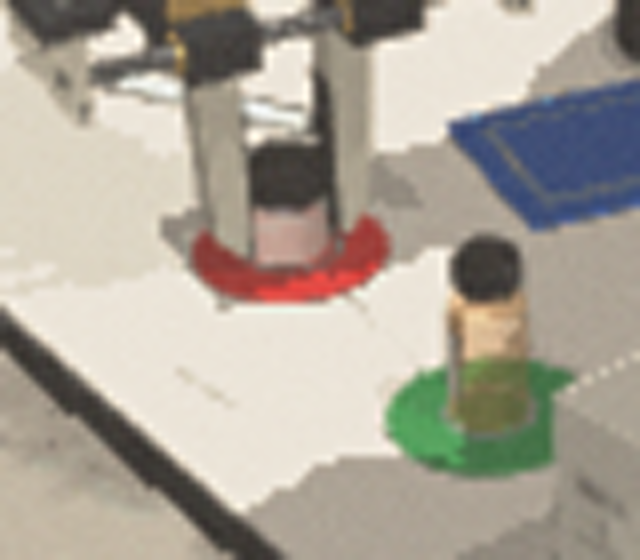

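```bash
python3 -m crank '0 0.05 0 0 2.9;0 0.1 0 0 2.9;0 0.1 0 0 2.9;0 0.1 0 0 3.2;0 0.1 0 0 3.5;0 0.1 0 0 4;0 0.1 0 0 4.5;0 0.1 0 0 5;0 -0.5 0 0 5.3;0 -2 0 0 5.6';  python3 -m crank '0 -1 0 0 6;0 -4 0 0 6;0 -8 0 0 6;0 -12 0 0 6;0 -15 0 0 6;0 -15.5 0 0 7;0 -15.5 0 0 7;0 -15.5 0 0 7;0 -15.5 0 0 7;0 -15.5 0 0 7'; python3 - <<'E'
from h import *
plan([418,-215,215],-20)
p,d,K,T=shot("side","17");shot("wrist","17")
cv2.imwrite("pics/s17.png",cv2.resize(p[190:260,240:320],None,fx=8,fy=8,interpolation=cv2.INTER_CUBIC)[:,:,::-1])
E
```

```text
t: 26.2
tool_pos: [444.2, 399.5, 45.5]
tool_rot: [-0.459, 0.452, -0.539, 0.543]
ft_force: [0.4, 0.9, 0.3]
width: 55.2
t: 27.2
tool_pos: [441.6, 398.5, 198.7]
tool_rot: [-0.458, 0.453, -0.539, 0.543]
ft_force: [0.2, -0.3, 0.5]
width: 69.9
shift [60.85 -1.7   8.17] curjaw -9.8 down [ 0.009  0.001 -1.   ] tcp [441.6 398.5 198.7] j6 0.82 w 69.9 t 27.2 F [ 0.2 -0.3  0.5] turn 10.2 (or half-turn other)
```

View pics/s17.png

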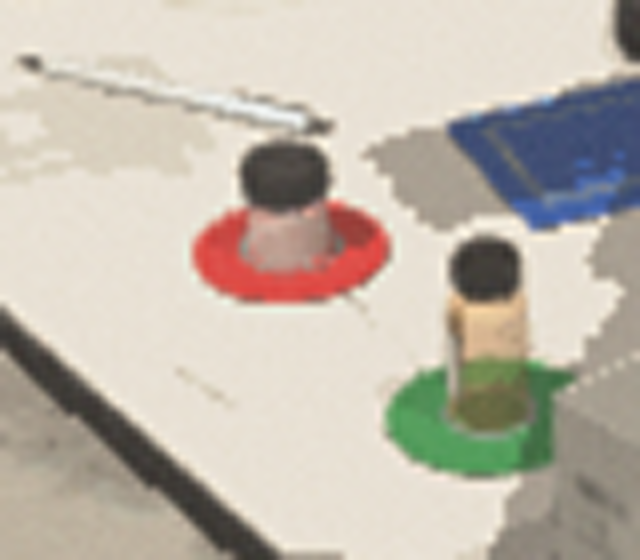

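View pics/wrist17.png

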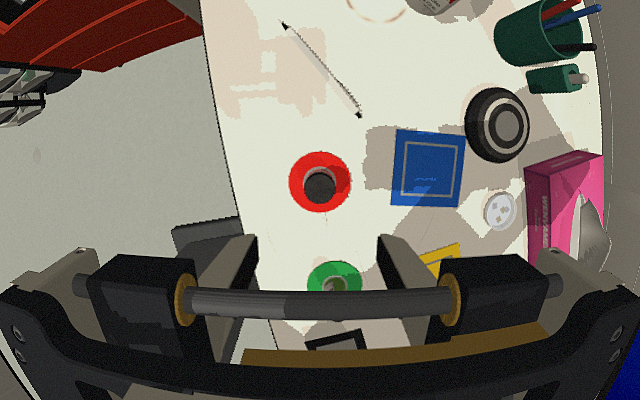

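```bash
python3 - <<'E'
from h import *
p,d,K,T=load("wrist17")
g=cv2.cvtColor(p,cv2.COLOR_RGB2GRAY);m=np.zeros_like(g);m[165:205,298:342]=(g[165:205,298:342]<62)*255
k=max(cv2.findContours(m,0,1)[0],key=cv2.contourArea)
W=np.array([fonz(K,T,u,v,39)[:2] for u,v in k[:,0]],np.float32);print(cv2.minEnclosingCircle(W))
from wm import wm
wm("wrist17")
E
python3 -m crank '1 -0.5 0.1 1 8;5 -1 0.7 2 8;10 -1.7 1.3 3 8;15 -1.7 2 4 8;20 -1.7 2.7 5 8;25 -1.7 3.4 6 8;30 -1.7 4 7 8;35 -1.7 4.7 8 8;40 -1.7 5.4 9 8;45 -1.7 6 10 8'; python3 -m crank '5 0 0.7 0 8;10 0 1.4 0 8;14 0 1.9 0 8;15.5 0 2.1 0 8;15.5 0 2.1 0 8;15.5 0 2.1 0 8;15.5 0 2.1 0 8;15.5 0 2.1 0 8;15.5 0 2.1 0 8;15.5 0 2.1 0 8'; python3 - <<'E'
from h import *
plan([418,-215,215],-22)
p,d,K,T=shot("wrist","18")
cv2.imwrite("pics/w18.png",cv2.resize(p[70:170,250:350],None,fx=6,fy=6,interpolation=cv2.INTER_CUBIC)[:,:,::-1])
t=topdown(p,K,T,74,390,475,-187,-102,7,True);
cv2.imwrite("pics/t18.png",t[:,:,::-1])
E
```

```text
((445.5733642578125, 402.01611328125), 17.033540725708008)
wrist17 blue rect [576.6 394.3] [89.1 89.4] 78.2 ell [576.6 394.3] [103.4 104.2]  [452. 471.]
wrist17 green rect [795.1 492.8] [112.9  38.8] 7.6 ell [799.9 496. ] [ 37.7 119.9]  [452. 471.]
wrist17 green rect [783.9 564.3] [186.9  88.8] 7.7 ell [784.6 560.9] [ 82.5 188.6] CUT [452. 471.]
wrist17 red rect [445.7 400.6] [68.8 68.8] 80.2 ell [445.8 400.5] [69.4 69.7]  [452. 471.]
t: 28.3
tool_pos: [423.4, -53.2, 215.9]
tool_rot: [-0.409, 0.402, -0.577, 0.581]
ft_force: [1.0, 0.0, -0.3]
width: 79.9
t: 29.3
tool_pos: [390.6, -205.4, 215.4]
tool_rot: [-0.41, 0.403, -0.577, 0.581]
ft_force: [0.1, 0.6, 0.1]
width: 79.8
shift [-0.03  0.08  2.91] curjaw -19.9 down [ 0.011  0.001 -1.   ] tcp [ 390.6 -205.4  215.4] j6 -0.26 w 79.8 t 29.3 F [0.1 0.6 0.1] turn 2.1 (or half-turn other)
```

View pics/w18.png

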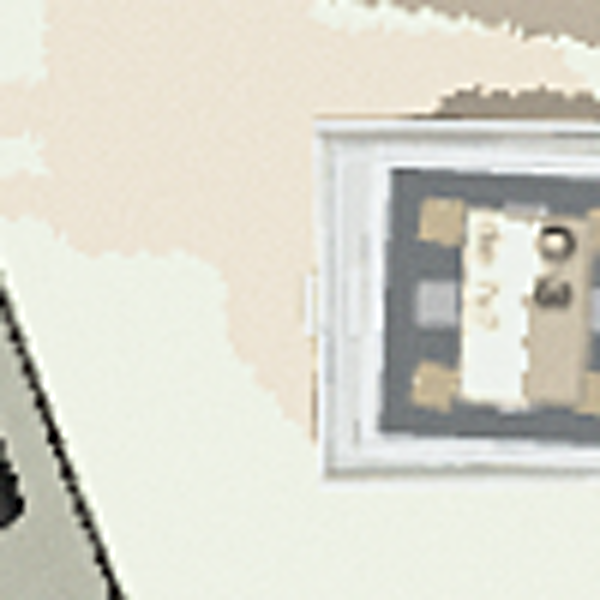

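View pics/t18.png

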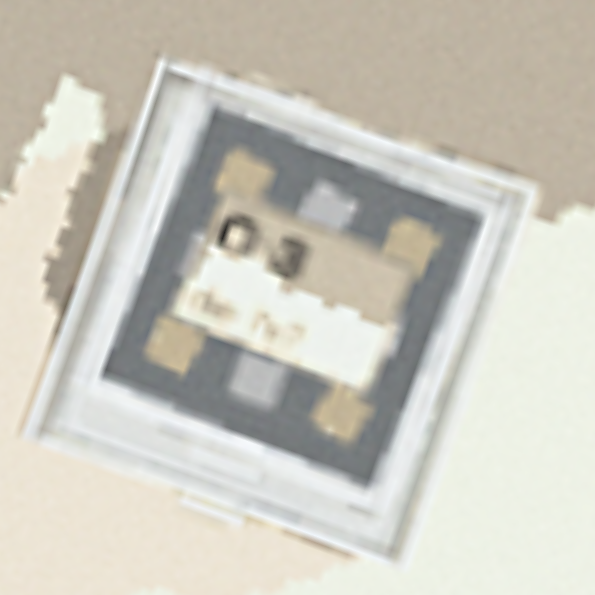

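The clear box's front lip is at (210,505) in the top-down view with hinge tabs on the opposite edge, so I grip it along world y. Next I'll zoom to read the gel box's orientation.

```bash
python3 - <<'E'
from h import *
p,d,K,T=load("wrist18")
q=cv2.resize(p[85:155,298:376],None,fx=8.5,fy=8.5,interpolation=cv2.INTER_CUBIC)
q=cv2.convertScaleAbs(np.clip((q.astype(float)-110)*1.75,0,255))
cv2.imwrite("pics/w18b.png",q[:,:,::-1])
W=None
from cloud import *
v,u=np.mgrid[0:400,0:640];x=(u-K[0,2])/K[0,0];y=(v-K[1,2])/K[1,1];th=np.hypot(x,y)+1e-9
Z=d;C=np.stack([x/th*np.tan(th)*Z,-y/th*np.tan(th)*Z,-Z],-1);W=C@T[:3,:3].T+T[:3,3]
m=(d>0)&(W[...,0]>390)&(W[...,0]<475)&(W[...,1]>-187)&(W[...,1]<-100)
for lo,hi in((66,82),(45,62)):
    P=W[m&(W[...,2]>lo)&(W[...,2]<hi)];r=cv2.minAreaRect(P[:,:2].astype(np.float32));print(lo,len(P),np.median(P[:,2]),r)
H=np.zeros((595,595),np.uint8)
for X in W[m]:
    if X[2]>8: cv2.circle(H,(int((-102-X[1])*7),int((475-X[0])*7)),3,int(np.clip((X[2]-40)*6,20,255)),-1)
cv2.imwrite("pics/h18.png",H)
E
```

```text
66 2861 73.95053717462224 ((433.7689514160156, -144.4700164794922), (50.59883499145508, 55.654640197753906), 68.51339721679688)
45 1026 56.139196412133884 ((431.4106750488281, -142.45620727539062), (62.689659118652344, 61.949798583984375), 71.11965942382812)
```

View pics/w18b.png

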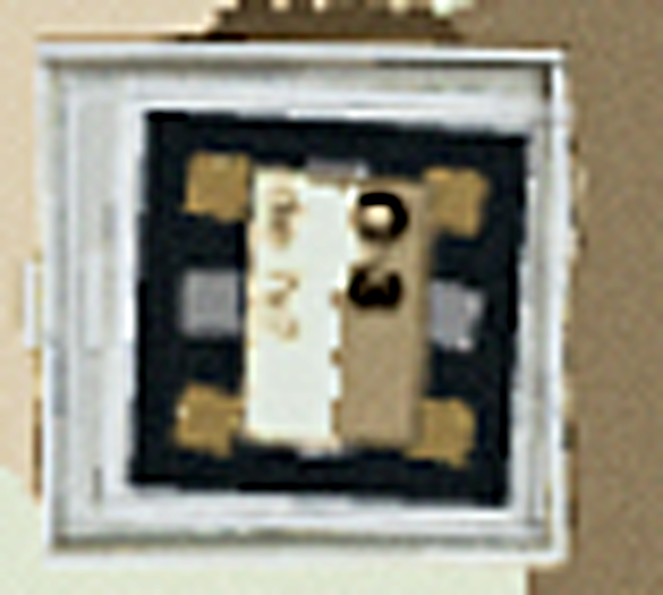

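View pics/h18.png

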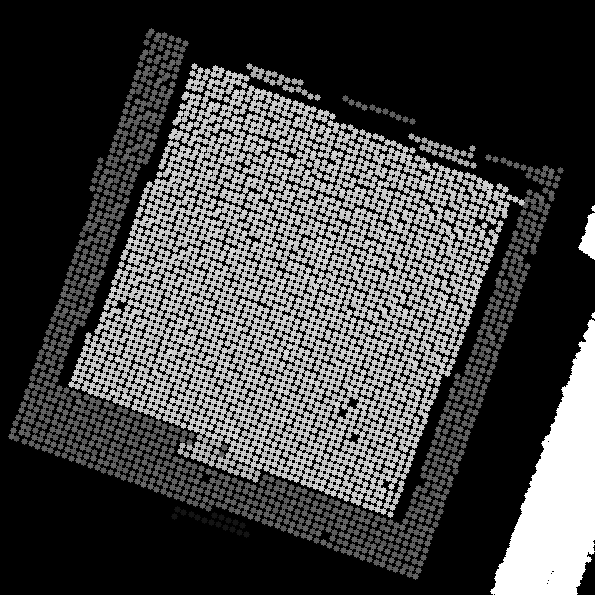

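Wrist depth gives the boxes clearly. The gel box centre is (433.8,-144.5), 50.6 mm across y at 68.5°, hinge tabs at the top. The clear box is at (431.4,-142.5), 71.1°. Now I'll check the mat outlines and any tall obstacles near the yellow and blue mats.

```bash
cat >> cloud.py <<'E'
def wcloud(n):
    p,d,K,T=load(n)
    v,u=np.mgrid[0:400,0:640];x=(u-K[0,2])/K[0,0];y=(v-K[1,2])/K[1,1];th=np.hypot(x,y)+1e-9
    C=np.stack([x/th*np.tan(th)*d,-y/th*np.tan(th)*d,-d],-1);return C@T[:3,:3].T+T[:3,3],(d>0)&(th<1.25)&(v<240),p
E
python3 - <<'E'
from cloud import *
H=np.zeros((300,700),np.float32)
for W,ok,_ in (wcloud("wrist10"),wcloud("wrist14"),cloud("scene1")):
    for X in W[ok]:
        r=int((760-X[0])/1);c=int(600-X[1])
        if 0<=r<300 and 0<=c<700 and X[2]<400: H[max(0,r-1):r+2,max(0,c-1):c+2]=np.maximum(H[max(0,r-1):r+2,max(0,c-1):c+2],X[2])
J=cv2.applyColorMap(np.uint8(np.clip(H*1.3,0,255)),cv2.COLORMAP_JET)
for v in range(0,700,100): cv2.putText(J,str(600-v),(v,295),0,.4,(255,255,255))
cv2.imwrite("pics/H.png",J)
# heights >85 bounding within x<660
for y0 in range(60,600,30):
    S=H[100:,600-y0-30:600-y0]; rr=np.where((S>85).any(1))[0]
    print(y0,y0+30,"min x with z>85:",660-rr.max() if len(rr) else None, S.max().round(0))
p,d,K,T=load("wrist14")
a=topdown(p,K,T,3,525,625,198,298,3,True);b=topdown(p,K,T,3,525,625,344,444,3,True)
cv2.imwrite("pics/yb.png",np.hstack([a,b])[:,:,::-1])
E
```

```text
60 90 min x with z>85: 545 125.0
90 120 min x with z>85: 545 124.0
120 150 min x with z>85: 467 193.0
150 180 min x with z>85: 468 194.0
180 210 min x with z>85: None 6.0
210 240 min x with z>85: None 7.0
240 270 min x with z>85: None 6.0
270 300 min x with z>85: None 7.0
300 330 min x with z>85: 461 169.0
330 360 min x with z>85: None 15.0
360 390 min x with z>85: None 7.0
390 420 min x with z>85: None 32.0
420 450 min x with z>85: None 34.0
450 480 min x with z>85: None 32.0
480 510 min x with z>85: None 22.0
510 540 min x with z>85: None 11.0
540 570 min x with z>85: None 71.0
570 600 min x with z>85: 567 191.0
```

View pics/H.png

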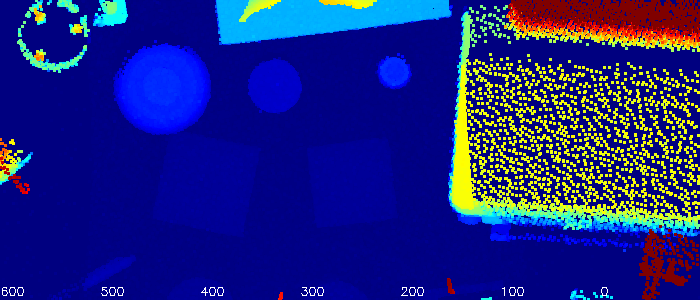

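View pics/yb.png

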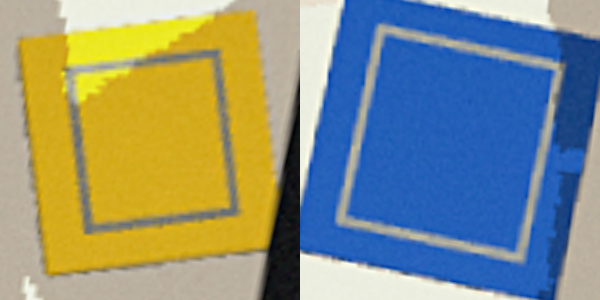

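The yellow mat is close to the printer edge (y≈150, 125 mm high), so on it I'll set the gel box a quarter turn round, with the jaws along 7°. The blue mat takes the clear box directly with the jaws at 78°.

```bash
python3 - <<'E'
from h import *
plan([433.8,-144.5,140],68.5)
E
```

```text
shift [-7.18  7.6   1.91] curjaw -19.9 down [ 0.011  0.001 -1.   ] tcp [ 390.5 -205.6  215.5] j6 -0.26 w 79.9 t 29.4 F [-0.1  0.2  0.4] turn -88.4 (or half-turn other)
```

```bash
python3 -m crank '-0.5 0 0.2 -6 8;-1.5 0 0.5 -14 8;-3 0.5 1 -22 8;-4.5 1 1.3 -30 8;-6 1.5 1.6 -38 8;-7 2 1.8 -46 8;-7.2 3 1.9 -54 8;-7.2 4 1.9 -62 8;-7.2 5 1.9 -70 8;-7.2 6 1.9 -78 8'; python3 -m crank '0 0.5 0 -5 7.5;0 1 0 -9 7;0 1 0 -10.5 6.4;0 1 0 -10.5 6.4;0 1 0 -10.5 6.4;0 1 0 -10.5 6.4;0 1 0 -10.5 6.4;0 1 0 -10.5 6.4;0 1 0 -10.5 6.4;0 1 0 -10.5 6.4'; python3 - <<'E'
from h import *
plan([433.8,-144.5,75],68.5)
shot("wrist","19");p,d,K,T=shot("side","19")
cv2.imwrite("pics/s19.png",cv2.resize(p[230:350,350:470],None,fx=5,fy=5,interpolation=cv2.INTER_CUBIC)[:,:,::-1])
E
```

```text
t: 30.35
tool_pos: [433.6, -144.0, 155.6]
tool_rot: [0.682, -0.679, 0.188, -0.196]
ft_force: [0.3, -0.9, 0.8]
width: 80.0
t: 31.35
tool_pos: [433.7, -144.0, 145.6]
tool_rot: [0.696, -0.694, 0.125, -0.133]
ft_force: [-0.1, -0.5, -0.2]
width: 63.8
shift [-0.05  7.06 -0.08] curjaw 69.0 down [ 0.011  0.001 -1.   ] tcp [ 433.7 -144.   145.6] j6 -1.64 w 63.8 t 31.4 F [-0.1 -0.5 -0.2] turn 0.5 (or half-turn other)
```

View pics/wrist19.png

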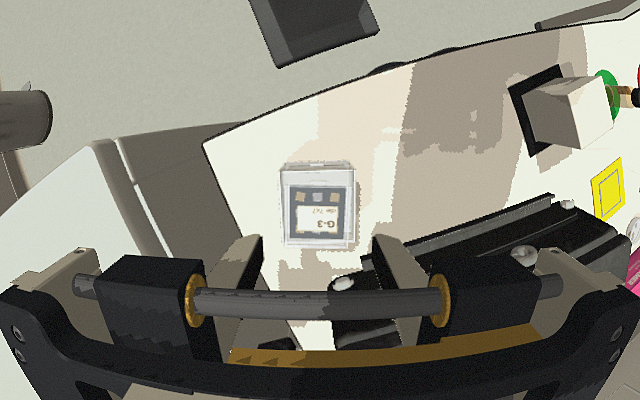

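View pics/s19.png

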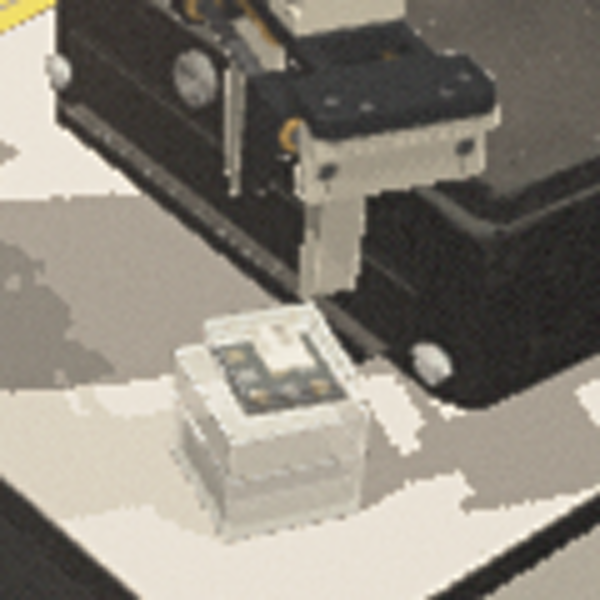

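```bash
cat >> cloud.py <<'E'
def rects(n,bands,box):
    W,ok,p=wcloud(n);m=ok&(W[...,0]>box[0])&(W[...,0]<box[1])&(W[...,1]>box[2])&(W[...,1]<box[3])
    for lo,hi in bands:
        P=W[m&(W[...,2]>lo)&(W[...,2]<hi)]
        if len(P)<20: print(lo,len(P));continue
        r=cv2.minAreaRect(P[:,:2].astype(np.float32));print(n,lo,hi,len(P),"z",np.median(P[:,2]).round(1),np.round(r[0],1),np.round(r[1],1),round(r[2],1))
E
python3 - <<'E'
from cloud import *
rects("wrist19",((66,82),(45,62)),(390,475,-190,-100))
plan([433.8,-144.5,75],68.5)
E
```

```text
wrist19 66 82 3715 z 74.0 [ 428.9 -141.4] [49.6 46.7] 67.5
wrist19 45 62 1681 z 56.0 [ 430. -142.] [62.7 59.8] 70.8
shift [-0.05  7.06 -0.08] curjaw 69.0 down [ 0.011  0.001 -1.   ] tcp [ 433.7 -144.   145.6] j6 -1.64 w 64.1 t 31.4 F [-0.1  0.2  0.9] turn 0.5 (or half-turn other)
```

```bash
python3 -m crank '0 1 -0.05 0.7 6.4;0 3 -0.05 0.7 6.2;0 5 -0.05 0.7 6.2;0 6.2 -0.05 0.7 6;0 6.6 -0.05 0.7 6;0 6.8 -0.05 0.7 6;0 6.8 -0.05 0.7 6;0 6.8 -0.05 0.7 6;0 6.8 -0.05 0.7 6;0 6.8 -0.05 0.7 6' 12; python3 - <<'E'
from h import *
plan([433.8,-144.5,75],68.2)
p,d,K,T=shot("side","20");shot("wrist","20")
cv2.imwrite("pics/s20.png",cv2.resize(p[230:350,350:470],None,fx=5,fy=5,interpolation=cv2.INTER_CUBIC)[:,:,::-1])
E
```

```text
t: 32.45
tool_pos: [434.7, -144.5, 78.1]
tool_rot: [0.695, -0.693, 0.129, -0.137]
ft_force: [-0.5, 0.2, -0.4]
width: 60.2
shift [-0.09  0.31 -0.03] curjaw 68.3 down [ 0.012  0.001 -1.   ] tcp [ 434.7 -144.5   78.1] j6 -1.63 w 60.2 t 32.5 F [-0.5  0.2 -0.4] turn 0.1 (or half-turn other)
```

View pics/s20.png

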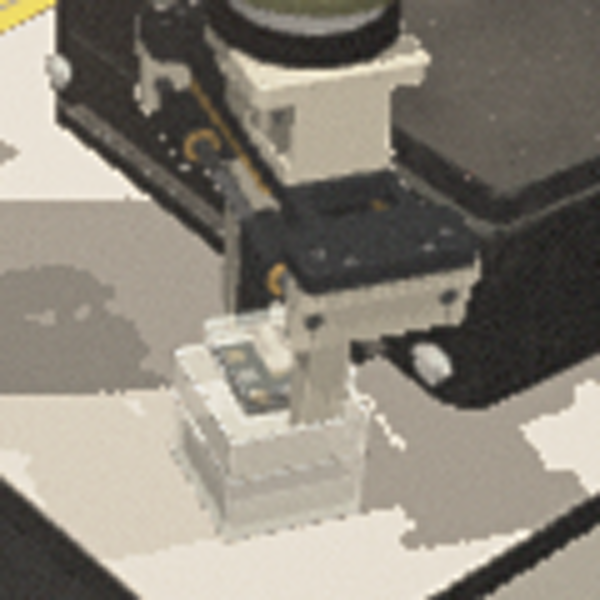

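View pics/wrist20.png

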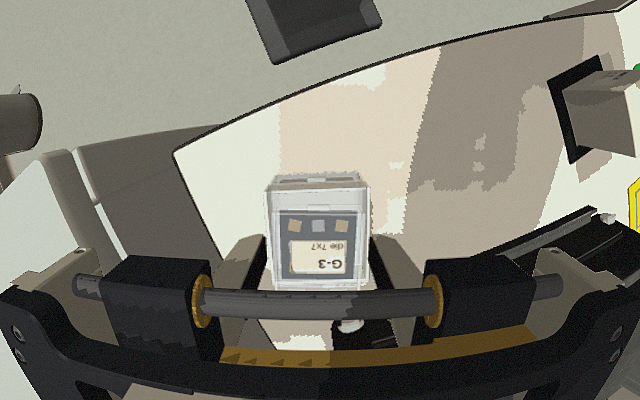

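Fingers straddle the gel box above the clear lid. Lowering the last 2–3 mm and closing.

```bash
python3 -m crank '-0.05 0.1 0 0 6;-0.1 0.2 0 0 6;-0.1 0.25 0 0 5.8;-0.1 0.25 0 0 5.4;-0.1 0.25 0 0 4.7;-0.1 0.25 0 0 4.7;-0.1 0.25 0 0 4.7;-0.1 0.25 0 0 4.7;-0.1 0.25 0 0 4.7;-0.1 0.25 0 0 4.7' 14; python3 - <<'E'
from h import *
plan([433.8,-144.5,75],68.2)
E
python3 -m crank '0 0 0 0 4.7;0 -0.3 0 0 4.7;0 -0.8 0 0 4.7;0 -1.5 0 0 4.7;0 -3 0 0 4.7;0 -5 0 0 4.7;0 -6.5 0 0 4.7;0 -7 0 0 4.7;0 -7 0 0 4.7;0 -7 0 0 4.7' 14;python3 - <<'E'
from h import *
plan([577.4,170,150],7)
p,d,K,T=shot("side","21")
cv2.imwrite("pics/s21.png",cv2.resize(p[230:350,350:470],None,fx=5,fy=5,interpolation=cv2.INTER_CUBIC)[:,:,::-1])
E
```

```text
t: 33.55
tool_pos: [433.6, -144.1, 75.4]
tool_rot: [0.695, -0.693, 0.129, -0.137]
ft_force: [0.1, -0.8, -0.8]
width: 50.0
shift [ 0.03  0.04 -0.03] curjaw 68.3 down [ 0.012  0.001 -1.   ] tcp [ 433.6 -144.1   75.4] j6 -1.63 w 50.0 t 33.5 F [ 0.1 -0.8 -0.8] turn 0.1 (or half-turn other)
t: 34.55
tool_pos: [432.5, -144.0, 144.9]
tool_rot: [0.696, -0.693, 0.129, -0.137]
ft_force: [0.9, 0.2, -0.7]
width: 50.0
shift [ 1.85 -0.32 34.53] curjaw 68.3 down [ 0.011  0.001 -1.   ] tcp [ 432.5 -144.   144.9] j6 -1.63 w 50.0 t 34.5 F [ 0.9  0.2 -0.7] turn 61.3 (or half-turn other)
```

View pics/s21.png

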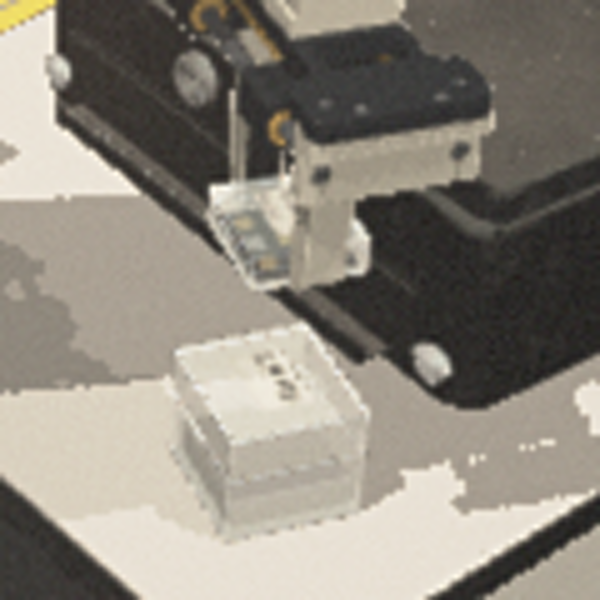

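```bash
python3 -m crank '0 -1.5 0 0 4.7;0 -4 0.5 4 4.7;0 -5 2.5 11 4.7;0.3 -5.5 6 19 4.7;0.6 -5.5 10 27 4.7;1 -5.5 14.5 35 4.7;1.3 -5.5 19 43 4.7;1.6 -5.5 23.5 51 4.7;1.8 -5.5 28 57 4.7;1.8 -5.5 31 61.3 4.7' 14; python3 -m crank '-1.5 0 1.5 0 4.7;-2 0 2 0 4.7;-2 0 2 0 4.7;-2 0 2 0 4.7;-2 0 2 0 4.7;-2 0 2 0 4.7;-2 0 2 0 4.7;-2 0 2 0 4.7;-2 0 2 0 4.7;-2 0 2 0 4.7' 14; python3 - <<'E'
from wm import *
from cloud import *
plan([577.4,247.8,60],7)
p,d,K,T=shot("wrist","22")
wm("wrist22")
E
```

```text
t: 35.6
tool_pos: [563.2, 140.3, 199.8]
tool_rot: [0.531, -0.526, 0.467, -0.471]
ft_force: [-0.8, -0.0, -0.9]
width: 50.2
t: 36.6
tool_pos: [580.7, 162.5, 200.0]
tool_rot: [0.531, -0.526, 0.467, -0.471]
ft_force: [-0.4, -0.1, -0.6]
width: 50.1
shift [-8.5  14.01  0.55] curjaw 6.8 down [ 0.009  0.002 -1.   ] tcp [580.7 162.5 200. ] j6 0.07 w 50.1 t 36.6 F [-0.4 -0.1 -0.6] turn -0.2 (or half-turn other)
wrist22 blue rect [1174.   217.1] [190.  203.1] 1.6 ell [1153.9  182.2] [151.5 267.7]  [570. 235.]
wrist22 blue rect [572.4 371.7] [45.8 89.4] 79.2 ell [580.5 363.8] [39.6 94. ] CUT [570. 235.]
wrist22 yellow rect [577.7 247.6] [79.5 79.4] 7.3 ell [577.9 247.7] [92.  92.9]  [570. 235.]
wrist22 green rect [444.3 264.2] [70.1 67. ] 79.9 ell [443.  264.2] [65.8 66.4]  [570. 235.]
```

View pics/wrist22.png

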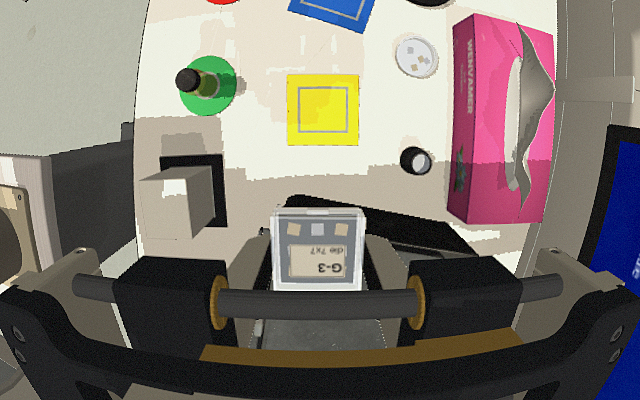

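```bash
python3 -m crank '-1.5 0 0.1 -0.3 4.7;-4 0 0.3 -0.3 4.7;-6.5 0.5 0.5 -0.3 4.7;-8 2.5 0.5 -0.3 4.7;-8.5 5.5 0.5 -0.3 4.7;-8.5 8.5 0.5 -0.3 4.7;-8.5 11.5 0.5 -0.3 4.7;-8.5 13.5 0.5 -0.3 4.7;-8.5 14 0.5 -0.3 4.7;-8.5 14 0.5 -0.3 4.7' 14; python3 - <<'E'
from h import *
plan([577.6,247.7,23.5],7.1)
E
```

```text
t: 37.65
tool_pos: [576.1, 248.3, 59.3]
tool_rot: [0.532, -0.528, 0.466, -0.469]
ft_force: [0.2, 0.5, 0.6]
width: 50.2
shift [0.08 3.58 0.12] curjaw 7.1 down [ 0.007  0.001 -1.   ] tcp [576.1 248.3  59.3] j6 0.20 w 50.2 t 37.6 F [0.2 0.5 0.6] turn 0.0 (or half-turn other)
```

```bash
python3 -m crank '0.05 0.5 0.1 0 4.7;0.1 1.2 0.15 0 4.7;0.1 2 0.15 0 4.7;0.1 2.7 0.15 0 4.7;0.1 3.2 0.15 0 4.7;0.1 3.5 0.15 0 4.7;0.1 3.55 0.15 0 4.7;0.1 3.6 0.15 0 4.7;0.1 3.6 0.15 0 4.7;0.1 3.6 0.15 0 4.7' 14; python3 - <<'E'
from h import *
plan([577.6,247.7,22.5],7.1)
p,d,K,T=shot("wrist","23")
E
```

```text
t: 38.65
tool_pos: [578.2, 247.7, 23.7]
tool_rot: [0.532, -0.528, 0.466, -0.47]
ft_force: [0.1, -0.7, 0.2]
width: 50.5
shift [-0.01  0.12 -0.06] curjaw 7.1 down [ 0.008  0.002 -1.   ] tcp [578.2 247.7  23.7] j6 0.20 w 50.5 t 38.6 F [ 0.1 -0.7  0.2] turn 0.0 (or half-turn other)
```

View pics/wrist23.png

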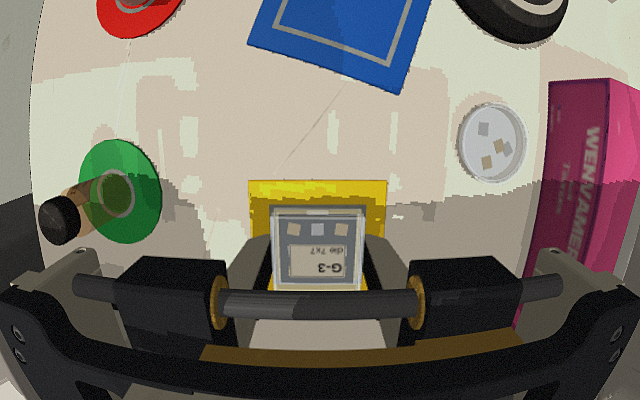

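```bash
python3 -m crank '0 0.05 -0.05 0 4.7;0 0.1 -0.05 0 4.7;0 0.13 -0.05 0 4.7;0 0.13 -0.05 0 4.7;0 0.13 -0.05 0 5.2;0 0.13 -0.05 0 5.5;0 0.13 -0.05 0 5.9;0 0.13 -0.05 0 6.3;0 0.13 -0.05 0 6.6;0 0 -0.05 0 6.6' 14; python3 -m crank '0 -0.5 0 0 6.6;0 -2 0 0 6.6;0 -5 0 0 6.6;0 -9 0 0 6.6;0 -13 0 0 7;0 -16 0 0 7.5;0 -17.5 0 0 8;0 -17.5 0 0 8;0 -17.5 0 0 8;0 -17.5 0 0 8' 20; python3 - <<'E'
from h import *
plan([431,-142.3,200],71)
p,d,K,T=shot("wrist","24");p,d,K,T=shot("side","24")
cv2.imwrite("pics/s24.png",cv2.resize(p[180:300,250:410],None,fx=5,fy=5,interpolation=cv2.INTER_CUBIC)[:,:,::-1])
E
```

```text
t: 39.7
tool_pos: [577.5, 247.5, 23.5]
tool_rot: [0.532, -0.528, 0.466, -0.47]
ft_force: [-0.4, 0.5, -0.5]
width: 66.1
t: 40.7
tool_pos: [575.0, 246.9, 195.8]
tool_rot: [0.531, -0.529, 0.467, -0.469]
ft_force: [0.4, 0.5, -1.0]
width: 79.8
shift [ 36.83  -0.48 -19.12] curjaw 7.1 down [ 0.004  0.    -1.   ] tcp [575.  246.9 195.8] j6 0.20 w 79.8 t 40.7 F [ 0.4  0.5 -1. ] turn -63.9 (or half-turn other)
```

View pics/s24.png

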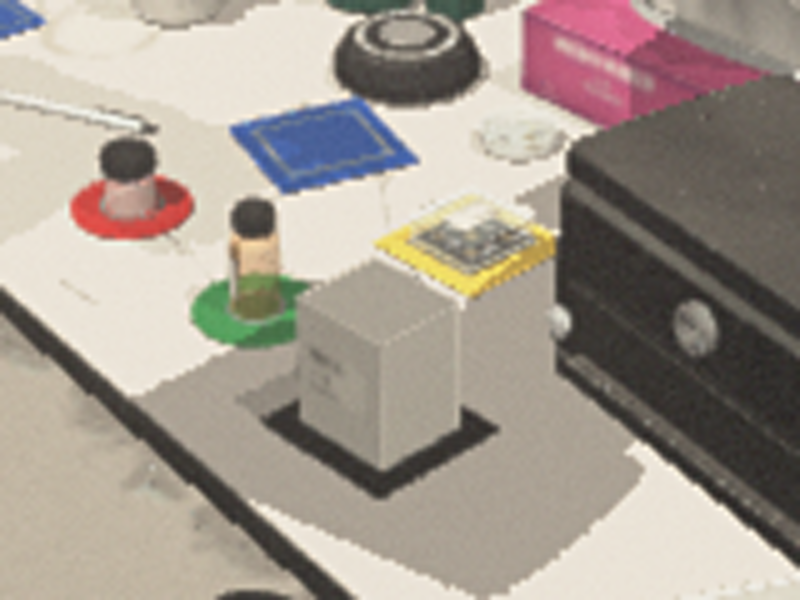

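View pics/wrist24.png

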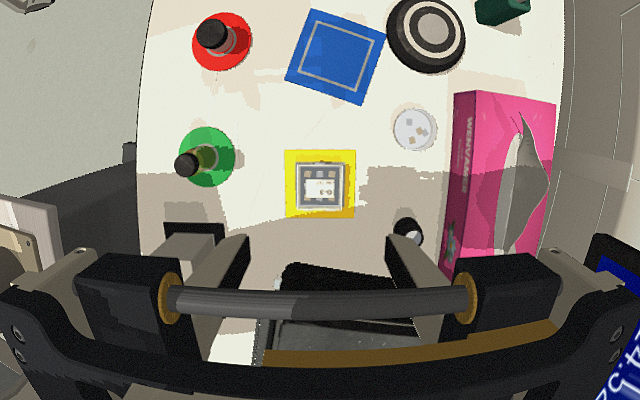

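The gel box lies on the yellow mat in both views. Checking its pose by depth.

```bash
python3 - <<'E'
from cloud import *
from wm import wm
rects("wrist24",((15,30),(1.5,6)),(530,625,200,295))
wm("wrist24")
E
python3 -m crank '1 -0.5 -0.5 -4 8;4 -0.5 -2 -11 8;8.5 -0.5 -4.3 -18 8;13 -0.5 -6.7 -25 8;17.5 -0.5 -9 -32 8;22 -0.5 -11.4 -39 8;26.5 -0.5 -13.7 -46 8;31 -0.5 -16 -53 8;34.5 -0.5 -18 -59 8;36.5 -0.5 -19 -63.9 8' 20; python3 -m crank '0 0 0 0 8;0 0 0 0 8;0 0 0 0 8;0 0 0 0 8;0 0 0 0 8;0 0 0 0 8;0 0 0 0 8;0 0 0 0 8;0 0 0 0 8;0 0 0 0 8'; python3 - <<'E'
from cloud import *
plan([431.4,-142.3,45],71)
shot("wrist","25")
W,ok,p=wcloud("wrist25");ok=load("wrist25")[1]>0
m=ok&(W[...,0]>385)&(W[...,0]<480)&(W[...,1]>-190)&(W[...,1]<-95)&(W[...,2]>8)&(W[...,2]<62)
P=W[m];r=cv2.minAreaRect(P[P[:,2]>52][:,:2].astype(np.float32));print(r)
H=np.zeros((570,570),np.uint8)
for X in P: cv2.circle(H,(int((-95-X[1])*6),int((480-X[0])*6)),3,int(np.clip(X[2]*4,20,255)),-1)
cv2.imwrite("pics/h25.png",H)
E
```

```text
wrist24 15 30 2127 z 21.1 [577.3 249. ] [49.  53.6] 7.0
wrist24 1.5 6 2724 z 3.4 [577.3 247.3] [94.2 93.7] 1.5
wrist24 blue rect [577.  393.7] [89.4 89.3] 78.1 ell [577.  393.8] [103.6 104.5]  [564. 320.]
wrist24 yellow rect [577.7 248.1] [79.5 78.9] 7.1 ell [577.8 247.7] [92.  92.8]  [564. 320.]
wrist24 green rect [444.3 265.2] [66.9 69.9] 24.6 ell [443.2 264.9] [65.3 66.1]  [564. 320.]
wrist24 green rect [783.8 505.2] [98.1 33.1] 21.8 ell [772.6 503.8] [ 30.  104.8] CUT [564. 320.]
wrist24 red rect [445.9 400.2] [69.6 70.5] 9.0 ell [445.5 400.5] [65.3 68.5]  [564. 320.]
t: 41.8
tool_pos: [429.8, -141.5, 199.3]
tool_rot: [0.698, -0.698, 0.115, -0.116]
ft_force: [-0.0, -0.3, -0.6]
width: 80.2
t: 42.8
tool_pos: [429.9, -141.6, 199.4]
tool_rot: [0.698, -0.698, 0.115, -0.116]
ft_force: [0.5, 0.2, -0.4]
width: 80.1
shift [ 0.14 15.44 -0.03] curjaw 71.2 down [ 0.002 -0.    -1.   ] tcp [ 429.9 -141.6  199.4] j6 -1.67 w 80.1 t 42.8 F [ 0.5  0.2 -0.4] turn 0.2 (or half-turn other)
((431.40985107421875, -142.51705932617188), (61.63407516479492, 62.69798278808594), 70.8344497680664)
```

View pics/wrist25.png

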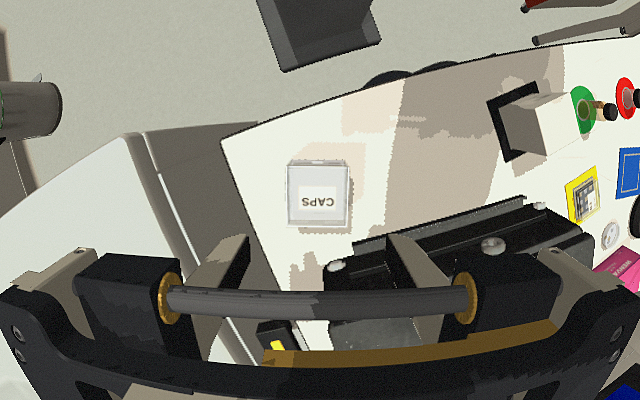

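View pics/h25.png

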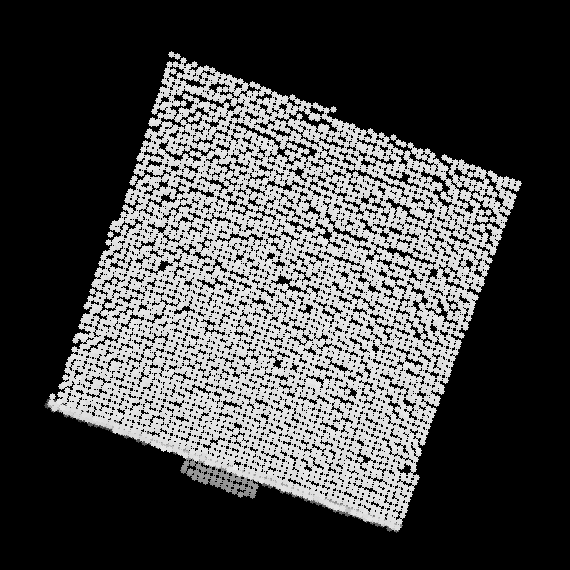

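```bash
python3 - <<'E'
from h import *
plan([431.4,-142.5,39],70.8)
E
python3 -m crank '0.1 1.5 0 0.4 8.2;0.1 4.5 0 0.4 8.2;0.1 8 0 0.4 8.2;0.1 11.5 0 0.4 8.2;0.1 14 0 0.4 8.2;0.1 15.5 0 0.4 8.2;0.1 15.9 -0.05 0.4 8.2;0.1 15.9 -0.1 0.4 8.2;0.1 15.9 -0.1 0.4 8.2;0.1 15.9 -0.1 0.4 8.2' 15; python3 - <<'E'
from h import *
plan([431.4,-142.5,39],70.8)
p,d,K,T=shot("side","26")
cv2.imwrite("pics/s26.png",cv2.resize(p[230:350,350:470],None,fx=5,fy=5,interpolation=cv2.INTER_CUBIC)[:,:,::-1])
E
```

```text
shift [ 0.14 16.04 -0.04] curjaw 71.2 down [ 0.002 -0.    -1.   ] tcp [ 429.9 -141.6  199.4] j6 -1.67 w 80.1 t 42.9 F [-0.  -0.7 -0.2] turn 0.4 (or half-turn other)
t: 43.85
tool_pos: [431.7, -143.3, 41.5]
tool_rot: [-0.697, 0.697, -0.117, 0.12]
ft_force: [0.0, 0.2, 0.2]
width: 81.9
shift [-0.05  0.25  0.07] curjaw 70.7 down [ 0.004 -0.001 -1.   ] tcp [ 431.7 -143.3   41.5] j6 -1.67 w 81.9 t 43.9 F [0.  0.2 0.2] turn -0.1 (or half-turn other)
```

View pics/s26.png

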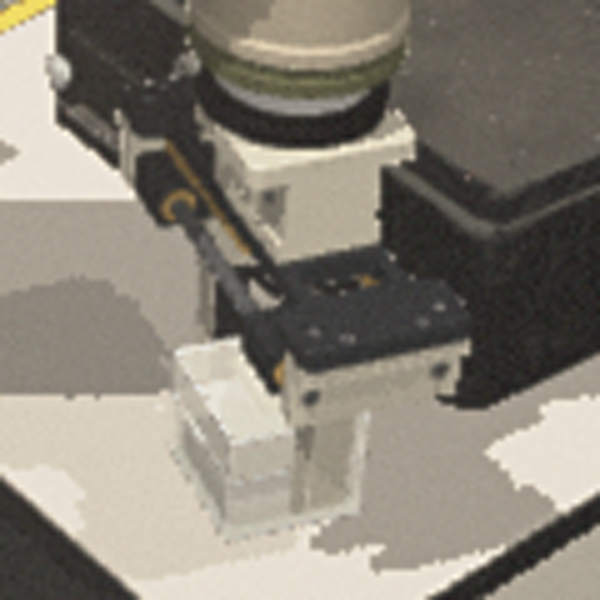

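Fingers are straddling the clear box. Closing, then lifting.

```bash
python3 -m crank '0 0.1 0.05 0 7.6;0 0.2 0.05 0 7;0 0.2 0.05 0 6.5;0 0.2 0.05 0 5.8;0 0.2 0.05 0 5.8;0 0.2 0.05 0 5.8;0 0.2 0.05 0 5.8;0 0.2 0.05 0 5.8;0 0.2 0.05 0 5.8;0 0.2 0.05 0 5.8' 16; python3 - <<'E'
from h import *
plan([431.4,-142.5,39],70.8)
E
python3 -m crank '0 -0.3 0 0 5.8;0 -0.8 0 0 5.8;0 -2 0 0 5.8;0 -4.5 0 0 5.8;0 -7.5 0 0 5.8;0 -11 0 0 5.8;0 -14 0 0 5.8;0 -16 0 0 5.8;0 -16.5 0 0 5.8;0 -16.5 0 0 5.8' 16;python3 - <<'E'
from h import *
plan([500,394,200],78.1)
p,d,K,T=shot("side","27")
cv2.imwrite("pics/s27.png",cv2.resize(p[150:350,350:510],None,fx=3,fy=3,interpolation=cv2.INTER_CUBIC)[:,:,::-1])
E
```

```text
t: 44.9
tool_pos: [431.8, -142.8, 39.5]
tool_rot: [-0.697, 0.697, -0.117, 0.12]
ft_force: [-0.9, 1.8, 1.6]
width: 62.0
shift [-0.05  0.05  0.01] curjaw 70.7 down [ 0.004 -0.001 -1.   ] tcp [ 431.8 -142.8   39.5] j6 -1.67 w 62.0 t 44.9 F [-0.9  1.8  1.6] turn -0.1 (or half-turn other)
t: 45.9
tool_pos: [431.7, -142.9, 205.6]
tool_rot: [-0.697, 0.697, -0.116, 0.12]
ft_force: [-0.4, -0.4, -1.7]
width: 61.8
shift [-11.26   0.5   52.94] curjaw 70.7 down [ 0.006 -0.002 -1.   ] tcp [ 431.7 -142.9  205.6] j6 -1.67 w 61.8 t 45.9 F [-0.4 -0.4 -1.7] turn -7.4 (or half-turn other)
```

View pics/s27.png

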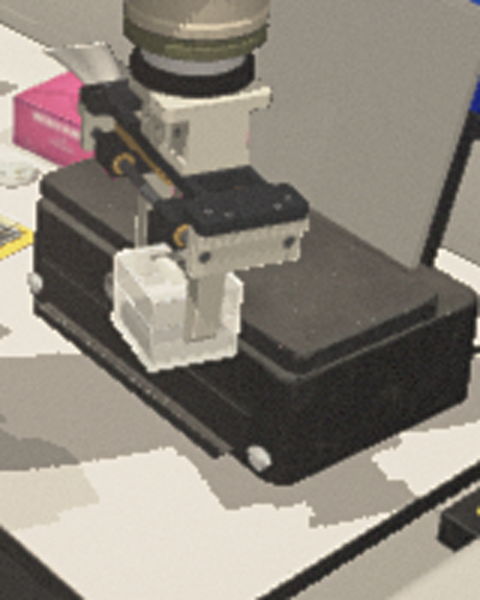

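```bash
python3 - <<'E'
from h import *
plan([576.8,393.9,190],78.1)
E
```

```text
shift [-3.94  1.42 55.45] curjaw 70.7 down [ 0.004 -0.001 -1.   ] tcp [ 431.1 -142.6  204.2] j6 -1.67 w 62.2 t 46.0 F [ 0.4  0.2 -1.5] turn -7.4 (or half-turn other)
```

```bash
python3 -m crank '0 0 1 0 5.8;-0.3 0 4 -0.5 5.8;-0.6 0 8.5 -1 5.8;-1 0 13 -2 5.8;-1.4 0 17.5 -3 5.8;-1.7 0 22 -4 5.8;-2 0 26.5 -5 5.8;-2.4 0 31 -6 5.8;-2.8 0 35.5 -7 5.8;-3 0 40 -7.4 5.8' 16; python3 -m crank '-0.3 0 4 0 5.8;-0.6 0 8 0 5.8;-0.9 0 11.5 0 5.8;-1 0 14 0 5.8;-1 0 14.8 0 5.8;-1 0 15 0 5.8;-1 0 15 0 5.8;-1 0 15 0 5.8;-1 0 15 0 5.8;-1 0 15 0 5.8' 16; python3 - <<'E'
from h import *
plan([576.8,393.9,53],78.1)
p,d,K,T=shot("side","28");shot("scene","28");shot("wrist","28")
E
```

```text
t: 46.95
tool_pos: [533.4, 247.5, 202.2]
tool_rot: [-0.703, 0.704, -0.072, 0.073]
ft_force: [1.3, -1.0, -0.9]
width: 62.1
t: 47.95
tool_pos: [554.5, 395.5, 202.3]
tool_rot: [-0.703, 0.704, -0.072, 0.074]
ft_force: [-0.9, -0.7, -0.4]
width: 62.0
shift [ 2.19 14.93  0.32] curjaw 78.1 down [ 0.001 -0.002 -1.   ] tcp [554.5 395.5 202.3] j6 -0.82 w 62.0 t 48.0 F [-0.9 -0.7 -0.4] turn 0.0 (or half-turn other)
```

View pics/side28.png

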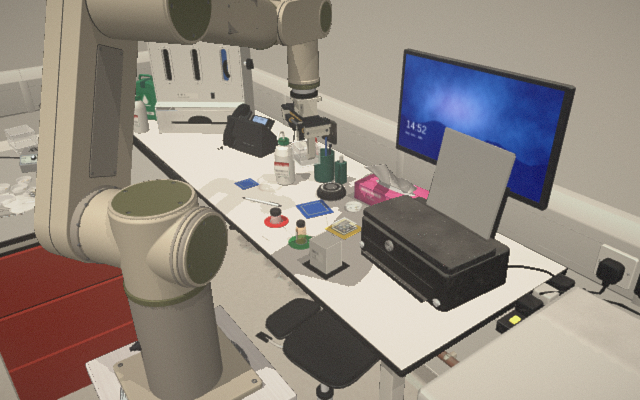

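View pics/wrist28.png

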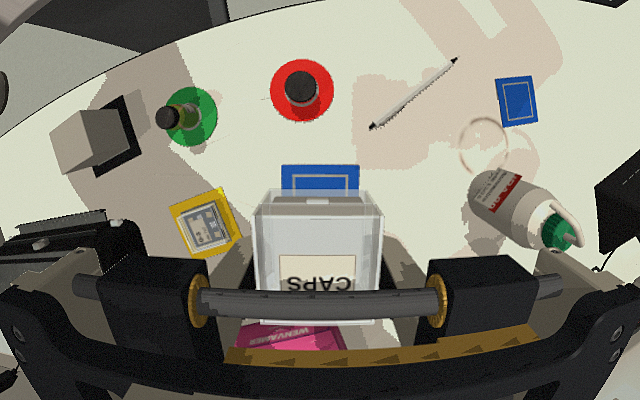

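```bash
python3 -m crank '0.8 1 0.1 0 5.8;1.8 3 0.2 0 5.8;2.2 6 0.3 0 5.8;2.2 9 0.3 0 5.8;2.2 11.5 0.3 0 5.8;2.2 13.5 0.3 0 5.8;2.2 14.7 0.3 0 5.8;2.2 15 0.3 0 5.8;2.2 15 0.3 0 5.8;2.2 15 0.3 0 5.8' 16; python3 - <<'E'
from h import *
plan([577.2,393.9,43],78.1)
p,d,K,T=shot("side","29");shot("wrist","29")
cv2.imwrite("pics/s29.png",cv2.resize(p[150:250,250:370],None,fx=6,fy=6,interpolation=cv2.INTER_CUBIC)[:,:,::-1])
E
```

```text
t: 49.1
tool_pos: [577.8, 394.7, 53.8]
tool_rot: [-0.703, 0.703, -0.072, 0.074]
ft_force: [-0.9, 0.5, -0.9]
width: 62.1
shift [-0.04  1.08 -0.09] curjaw 78.2 down [ 0.003 -0.001 -1.   ] tcp [577.8 394.7  53.8] j6 -0.84 w 62.1 t 49.1 F [-0.9  0.5 -0.9] turn 0.1 (or half-turn other)
```

View pics/s29.png

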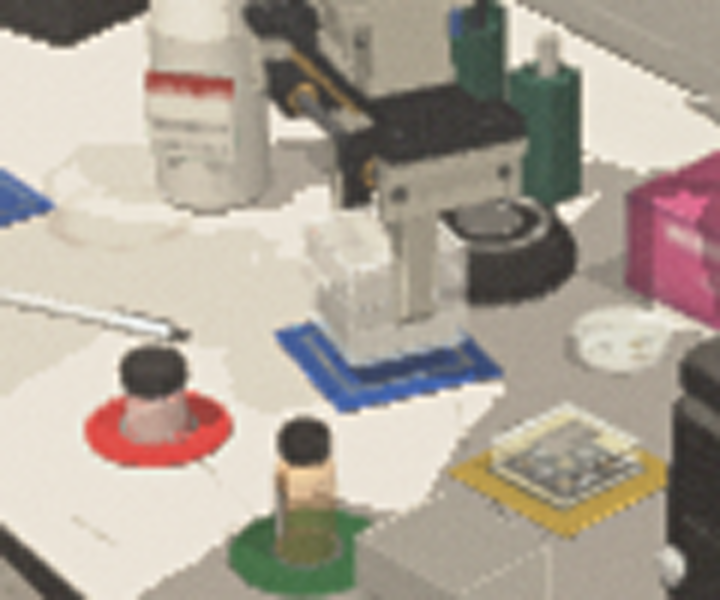

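View pics/wrist29.png

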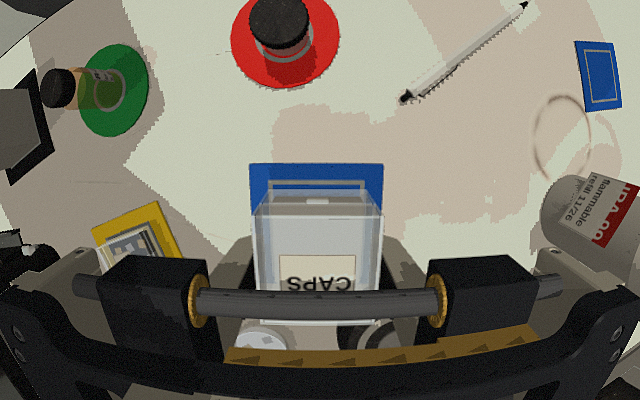

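```bash
python3 -m crank '0 0.3 -0.05 0.1 5.8;-0.05 0.6 -0.1 0.1 5.8;-0.05 0.8 -0.1 0.1 5.8;-0.05 1 -0.1 0.1 5.8;-0.05 1.08 -0.1 0.1 5.8;-0.05 1.1 -0.1 0.1 5.8;-0.05 1.1 -0.1 0.1 5.8;-0.05 1.1 -0.1 0.1 5.8;-0.05 1.1 -0.1 0.1 5.8;-0.05 1.1 -0.1 0.1 5.8' 16; python3 - <<'E'
from h import *
plan([577.2,393.9,42.5],78.1)
E
```

```text
t: 50.2
tool_pos: [577.2, 393.9, 43.1]
tool_rot: [0.703, -0.703, 0.072, -0.075]
ft_force: [-0.5, 0.1, -1.1]
width: 62.2
shift [0.   0.06 0.  ] curjaw 78.1 down [ 0.004 -0.    -1.   ] tcp [577.2 393.9  43.1] j6 -0.84 w 62.2 t 50.2 F [-0.5  0.1 -1.1] turn -0.0 (or half-turn other)
```

```bash
python3 -m crank '0 0.05 0 0 5.8;0 0.1 0 0 5.8;0 0.1 0 0 5.8;0 0.1 0 0 5.8;0 0.1 0 0 6.4;0 0.1 0 0 6.7;0 0.1 0 0 7.1;0 0.1 0 0 7.5;0 0.1 0 0 7.8;0 0 0 0 7.8' 16; python3 -m crank '0 -0.5 0 0 7.8;0 -2 0 0 7.8;0 -5 0 0 7.8;0 -9 0 0 7.8;0 -13 0 0 8;0 -17 0 0 8;0 -20 0 0 8;0 -21 0 0 8;0 -21 0 0 8;0 -21 0 0 8' 16; python3 - <<'E'
from h import *
plan([577.2,393.9,42.5],78.1)
shot("wrist","30");p,d,K,T=shot("side","30")
cv2.imwrite("pics/s30.png",cv2.resize(p[165:285,240:400],None,fx=5,fy=5,interpolation=cv2.INTER_CUBIC)[:,:,::-1])
from cloud import *
rects("wrist30",((52,66),),(520,635,340,450))
from wm import wm
wm("wrist30")
E
```

```text
t: 51.2
tool_pos: [577.0, 393.8, 42.9]
tool_rot: [-0.703, 0.703, -0.072, 0.075]
ft_force: [-0.1, -0.6, 0.9]
width: 77.6
t: 52.2
tool_pos: [575.8, 393.6, 251.2]
tool_rot: [-0.703, 0.704, -0.073, 0.074]
ft_force: [0.5, -0.2, -0.2]
width: 80.0
shift [ 0.09 20.87  0.08] curjaw 78.1 down [ 0.002 -0.001 -1.   ] tcp [575.8 393.6 251.2] j6 -0.84 w 80.0 t 52.2 F [ 0.5 -0.2 -0.2] turn -0.0 (or half-turn other)
wrist30 52 66 2922 z 59.2 [576.6 394.4] [62.3 61. ] 77.9
wrist30 blue rect [577.  394.1] [89.2 88.4] 78.1 ell [582.9 392.6] [ 92.5 115.3]  [502. 409.]
wrist30 blue rect [496.1 670.8] [61.8 62.1] 0.9 ell [496.  670.5] [70.4 72.3]  [502. 409.]
wrist30 yellow rect [577.8 248.1] [80.1 79.7] 6.8 ell [577.6 248.1] [91.5 92.8]  [502. 409.]
wrist30 green rect [443.3 266.4] [66.7 70. ] 67.9 ell [442.6 265.2] [65.4 66. ]  [502. 409.]
wrist30 red rect [445.3 400.5] [69.7 69.5] 77.6 ell [445.8 400.3] [69.5 69.6]  [502. 409.]
```

View pics/s30.png

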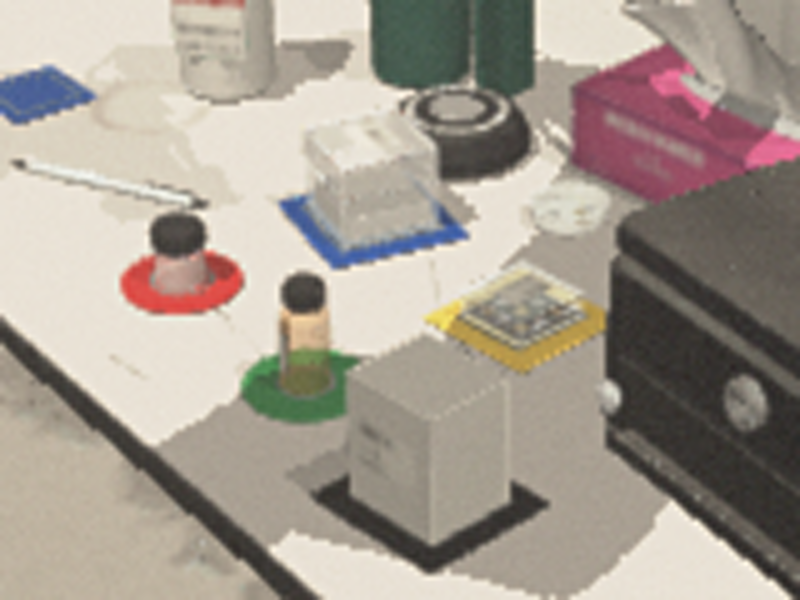

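View pics/wrist30.png

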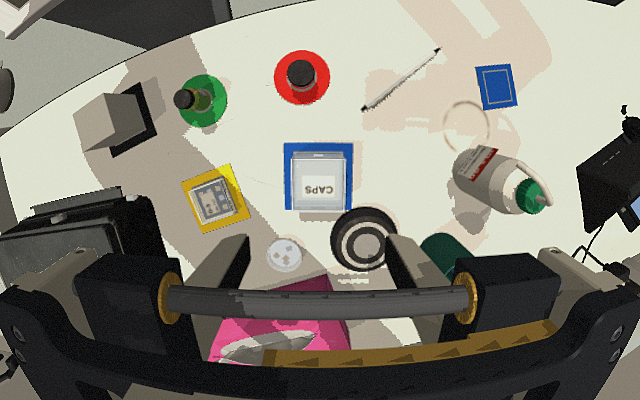

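All five are in place. One last numeric check on the tub, vial and carton tops by depth.

```bash
python3 - <<'E'
from cloud import *
for n in ("wrist30","wrist17","wrist24"):
    W,ok,p=wcloud(n)
    for nm,lo,hi,b in (("tub",35,43,(415,475,370,430)),("vial",62,70,(410,475,235,295)),("carton",74,82,(385,480,90,185)),("gel",17,25,(530,625,200,295))):
        m=ok&(W[...,0]>b[0])&(W[...,0]<b[1])&(W[...,1]>b[2])&(W[...,1]<b[3])&(W[...,2]>lo)&(W[...,2]<hi)
        P=W[m]
        if len(P)>15: r=cv2.minAreaRect(P[:,:2].astype(np.float32));print(n,nm,len(P),P[:,2].mean().round(1),"mean",P[:,:2].mean(0).round(1),"rect",np.round(r[0],1),np.round(r[1],1),round(r[2],1))
E
```

```text
wrist30 tub 576 39.5 mean [445.9 401.2] rect [445.8 401.1] [31.2 30. ] 77.7
wrist30 vial 302 66.2 mean [443.1 265.6] rect [442.9 264.8] [23.6 22.7] 42.7
wrist30 carton 1557 78.1 mean [432.  139.6] rect [431.4 137.4] [55.6 63.6] 6.6
wrist30 gel 1310 21.1 mean [576.6 248.9] rect [577. 249.] [50.7 54.4] 7.5
wrist17 tub 754 39.4 mean [445.3 401.7] rect [445.1 401.1] [32.3 31.6] 34.0
wrist24 tub 680 39.3 mean [446.4 400.1] rect [445.8 400.5] [32.  31.6] 6.7
wrist24 vial 409 66.1 mean [443.5 265. ] rect [442.9 264.3] [22.2 22.7] 6.9
wrist24 gel 2124 21.1 mean [577.3 248.3] rect [577.2 248.7] [49.1 52.9] 7.3
```

All within about 1 mm and under 1° of their places. Handing in.

```bash
python3 -c "
from station import arm
print(arm.sign_off())"
```

```text
the job is handed in; nothing more can be done
None
```

I took both stacks apart and stood all five things upright on their own places, then handed the job in at about 52 s. Nothing tipped in any picture, and the forces I read stayed under about 5 N. The gripper was clear of everything, at about 250 mm height.

My last wrist-camera and depth checks, in mm:

| Thing | Found at | Place centre | Found angle | Place angle |
|---|---|---|---|---|
| Clear box on the larger blue mat | (576.6, 394.4) | (577.0, 394.0) | 77.9° | 78.1° |
| Gel box on the yellow mat | (577.2, 248.8) | (577.7, 248.0) | 7.0–7.5° | 7.0° |
| Carton on the black mat | (431.4, 137.4) | (431.9, 136.4) | 6.6° | 6.8° |
| Tub on the red coaster | (445.7, 401.0) | (445.8, 400.4) | – | – |
| Vial on the green coaster | (442.9, 264.5) | (442.3, 264.2) | – | – |

- **Gel box turned:** it is a quarter turn from its outline on the yellow mat. Gripping it the other way would have put the gripper against the printer's edge.
- **Camera disagreement:** the side and scene cameras differed by about 5 mm in y on the mats. I relied on the wrist camera, whose repeat readings agreed to about 1 mm on the mats I placed from.
- **Tub reading:** an earlier colour-mask check put it about 1.5 mm off in y, but the later depth readings put it within about 1 mm.
- **Gel box length:** depth showed about 54 mm of its 56 mm, so its centre along y is uncertain by about 1 mm.

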